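# Load a spectacle front into the sloping drilling jig, close it and clamp it down

### The job

Get the spectacle front on the cork mat ready for drilling: lay it flat in the nest of the sloping clamshell jig, nose gap over the small nose block and brow edge uphill. Then fold the jig's lid down onto it, and only after that swing the strap clamp over the lid and press it down until the lid, which two spring plungers hold up, is fully home and stays shut edge to edge when you let go. Press by feel, only as hard as it needs, so as not to crush the clamp's rubber foot, and leave the other things on the bench where they are.

Things in the scene. Friction and masses are not known exactly. Their poses are not given: they have to be found in the camera images.
- front: flat spectacle front, black plastic, 35 g, 144 wide (y), 47 high (x), 8 thick (z), face up on the cork mat. Origin: underside's centre; +x to the brow edge, -x to the nose gap (16 wide). Lens openings 44 (y) x 31 (x), centred at y = +-38. Between them the nose piece, y -16 to 16, has flat sides 31 long: a good grasp, 32 wide, a finger in each opening
- nest (a point): nest's centre on the top face of the jig's deck (172 wide, 113 long), sloping 30 degrees sideways; x up the slope, y along the width, z out of the deck. The front is seated when its origin and axes match this: 3 mm play within fences 7 high. Nose block 20 x 11 x 7 high at x = -14.5, y = 0. Through windows: x -15 to 15, |y| 17 to 59
- lid (a joint): angle of the jig's lid, the upper half: 0 = shut edge to edge on the deck, about 1.9 = standing open; rests near 0.11 on the spring plungers when only folded down. Stiff hinge, stays where left. Shut, it is a plate 8 thick, top 18.5 above the deck, x -58 to 50 of the nest frame, with windows like the deck's and a solid strip 27 wide along each side
- lid_hinge (a point): a point on the lid's hinge axis, at x = 61.5, y = 0, z = 9 of the nest frame; the axis is the nest's y. The point's axes turn with the lid
- lid_tab (a point): middle of the tab on the lid's free edge: 18 wide (along y), 8 thick, sticking 36 out past the lid's edge. The point is on its mid-thickness, 11 from its tip, 144.5 from the hinge axis, 60 to the +y side; when shut it is at x = -83, y = 60, z = 14.5 of the nest frame
- clamp (a joint): angle of the strap clamp: 0 = pressed down, lying up the slope over the shut lid's -y side; about 1.6 = standing open off the deck's lower edge. Stiff pivot, stays where left; its rubber foot meets the resting lid at about 0.35, and pressing the strap's end down from there takes about 10 N
- clamp_foot: the strap clamp's round rubber foot, 18 in diameter, 11 long, under the strap 30 from the pivot; origin at the middle of its free face, z towards the strap. Leaning on the strap's end with 30 N or more once the lid is home crushes it
- clamp_pivot (a point): pivot of the strap clamp, at x = -75.5, y = -68, z = 33.5 of the nest frame; its axis is the nest's y
- clamp_tip (a point): point on the strap's outer face (top face when closed), 10 before its free end and 96 from the pivot. The strap is a flat steel bar 16 wide (along y), 8 thick, reaching 106 from the pivot; the point's x runs along the strap to its free end, z out of its outer face
- driver: bystander: screwdriver 130 long lying on the mat; origin under its middle
- lens: bystander: round glass lens blank, 52 in diameter, 6 thick, on the mat; origin at its underside's centre
- temple: bystander: black plastic temple arm, 125 long, 6 thick, on the mat; origin under its middle
- spray: bystander: spray can, 52 in diameter, 170 tall; origin at its foot's centre
- glue: bystander: amber bottle, 44 in diameter, 110 tall; origin at its foot's centre
- cup: bystander: white cup, 70 in diameter, 85 tall; origin at its foot's centre
- vblock: bystander: steel block 60 x 90 x 30 with holes; origin at its underside's centre
- jig: the whole clamshell jig, fixed to the bench: green foot 170 x 190, sloping deck, grey lid, strap clamp; origin on the bench 85 below the nest, x to the hinge side (the robot's left), z up. Two steel spring plungers, 10 in diameter, stand 22.5 out of the deck at x = -46, y = +-36 of the nest frame and go down to 10.5
Not all that is in view belongs to the job. What is shaped like the front but blue or green is not meant.

How it is judged (in metres and radians):
On the way, in this order (a step that is already met when the one before it is completed fails the run):
1. the front lies seated in the nest with the lid still open (x of front in the frame of nest between -0.005 and 0.005 m and y of front in the frame of nest between -0.005 and 0.005 m and z of front in the frame of nest between -0.003 and 0.003 m and angle between the z axis of front and the z axis of nest, either way round below 0.06 rad and angle between the x axis of front and the x axis of nest, either way round below 0.12 rad and value of joint lid above 1 rad), for 0.2 s.
2. the lid is folded down onto the loaded jig, the clamp still standing open (x of front in the frame of nest between -0.005 and 0.005 m and y of front in the frame of nest between -0.005 and 0.005 m and z of front in the frame of nest between -0.003 and 0.003 m and angle between the z axis of front and the z axis of nest, either way round below 0.06 rad and angle between the x axis of front and the x axis of nest, either way round below 0.12 rad and value of joint lid below 0.2 rad and value of joint clamp above 1 rad), for 0.2 s.
At the end, for the whole second after the job is handed in: The front lies in the nest (within 5 mm of its centre in x and y and 3 mm in height, flat within 0.06 rad, brow uphill within 0.12 rad), the lid is shut (under 0.02 rad) and held by the clamp (under 0.12 rad), everything at rest (x of front in the frame of nest between -0.005 and 0.005 m and y of front in the frame of nest between -0.005 and 0.005 m and z of front in the frame of nest between -0.003 and 0.003 m and angle between the z axis of front and the z axis of nest, either way round below 0.06 rad and angle between the x axis of front and the x axis of nest, either way round below 0.12 rad and value of joint lid below 0.02 rad and value of joint clamp below 0.12 rad and velocity of joint lid between -0.05 and 0.05 rad/s and linear speed of front below 0.02 m/s); the robot touches nothing.
It fails at once if a bystander is moved more than 40 mm (distance of any of driver, lens, temple, spray, glue, cup, vblock from where it was at the start of the episode above 0.04 m).
It fails at once if the clamp's rubber foot is crushed: pressed with more than 70 N (about 30 N on the strap's end) (contact force between clamp_foot and anything else above 70 N).
It also fails if it takes over 72 s, if anything falls off the work surface, if the arm or the gripper's body presses on something with over 40 N, if the wrist force passes 120 N, or if a joint passes its speed limit or range.

### The arm

A 6-joint arm with a two-finger parallel gripper is mounted at the origin on the work surface. World frame = base frame: x ahead of the robot, y to its left, z up, the work surface at z = 0. Lengths are in m, angles in degrees, forces in N, time in s.
With the tool pointing down it reaches from about 0.4 to 0.825 m from the base axis. Payload 7 kg.
Tool frame: the origin (TCP) lies midway between the tips of the shut fingers; the grasp point (between the pads) lies r.tcp_to_grasp behind it (r.tcp_to_grasp is the distance from the TCP to the grasp point, in m); x points along the fingers, y is the direction in which the jaws open and shut, and the axes are right-handed (so a half turn about x gives the same grasp; the last joint's range is limited). The gripper opens to 88 mm and grips with 3 to 60 N. Pads are 19 mm wide; open, the fingers measure 130 mm over their backs; the gripper's body (78 mm by 193 mm) begins 47 mm behind the grasp point.
Start: joints at [-58.379, 20.546, 0.682, 0, -70.136, -16.507], TCP at [0.176, -0.652, 0.227] pointing down, gripper open.
Joint ranges: [-176.03, 176.03], [-82.01, 121.73], [-58.28, 71.71], [-173.87, 95.51], [-174.79, -0.11], [-173.66, 173.66]. Speed limits (degrees/s): [136.94, 136.94, 172.46, 180, 180, 180].

### API

Orientations are given as [roll, pitch, yaw] about the fixed x, y, z axes, in that order (R = Rz(yaw) Ry(pitch) Rx(roll)).
In Python, from plant import r gives the robot as it stands.
- The arm moves only by the tool carry_out, never from a script. Its argument "moves" is a list of rows, each a list of 7 numbers: the shift along the world's x, y, z in mm, then the turn, a rotation vector about the world's x, y, z in rad, then the opening in per cent of the stroke, from 0 (shut) to 100 (fully open). In form: [[x, y, z, wx, wy, wz, claw], ...]. A call has 1 to 5 rows; each row is the pose to reach, as a shift and turn from the pose commanded when the call began; what a row does not reach only later rows make up. A row lasts 1/10 s, in which the tool goes at most 50 mm and 8.59 degrees, less where a joint would pass 70% of its speed; a pose out of reach is approached as far as the arm can. A call with a gripper value outside its range is refused whole. The fingers move at their own pace and stop on an object; "squeeze" is the grip in N (left out, the last holds). Time passes only in rows, so rows that repeat a pose let the fingers close. It gives the time, the measured TCP pose, the force and the opening at its end, in the units of the state.
- r.get_state(): the state, without advancing time (a new reading comes with each control period).
- r.capture(name): name is "scene" or "top"; returns the picture (420x560x3 uint8, blue, green, red); there is no depth.
- r.camera_params(name): a dict with "K" (3x3 intrinsics, pixels), "rvec" (rotation vector, rad) and "tvec" (3), from world to camera coordinates, as OpenCV has them. Camera axes: x right, y down, z forward; pixel columns grow to the right and rows downward; lengths in m; the calibration is good to about 2 mm. A picture is of the moment at which its call begins. camera_params takes no time and is no camera call.
- r.close_job(): hands the job in, once; it reports no verdict.
The state is a dict: "time_s": time; "joints": joint angles; "qd": joint speeds; "joint_torque": joint torques, N m; "tcp_pos": TCP position; "eef_rot": TCP orientation; "contact_force": force on the tool from outside, world axes, zero at the start; "moment": the same for the moment, N m; "gripper_width": finger opening in m.
Only numpy, scipy, OpenCV 4.12 (cv2) and the standard library are available. Lean on these libraries where they do the work, as an engineer would, in place of code of your own. Each camera call takes 0.05 s, during which the arm holds its last target. There are 200 camera calls.

## Working session

There is one attempt and no reset: what is moved stays moved. The work goes in short steps, Python scripts to look and compute and a tool call to move; the robot and the scene stay as the last step left them, time stands still between calls to the robot, and variables do not carry over. Pictures are saved under pics/ and viewed, about 8 in all and at most 12, crops included, and the job is handed in when it is done.

Besides the shell and the picture viewer there is one more tool, called after ">>>" as a command line: name --pt "numbers of a row" for each row, then --argument value for the rest. carry_out: Moves the arm, as the interface text tells. Its arguments: {"type":"object","properties":{"moves":{"type":"array"},"squeeze":{"type":"number"}},"required":["moves"]}

```bash
ls; mkdir -p pics; python3 - <<'E'
from plant import r
import cv2
print(r.get_state(), r.tcp_to_grasp)
for n in("scene","top"):
    p=r.camera_params(n); print(n,p)
    cv2.imwrite(f"pics/{n}0.png",cv2.resize(r.capture(n),(800,600),interpolation=cv2.INTER_CUBIC))
E
```

```text
pics
{'time_s': 0.0, 'joints': array([-5.83815125e+01,  2.05907510e+01,  6.33073624e-01, -2.05598121e-02,
       -7.01342563e+01, -1.65066897e+01]), 'qd': array([ 0.05102156, -0.0001854 , -0.03510307,  0.03385246,  0.01388908,
        0.09235242]), 'joint_torque': array([ 7.59967352e-04, -5.82717168e+01,  2.93048912e+01,  6.99686229e+00,
        6.63730607e-03, -1.76099911e-04]), 'tcp_pos': array([ 0.17582213, -0.6511934 ,  0.22562369]), 'eef_rot': array([ 94.63570133,  89.90605598, 109.74049699]), 'contact_force': array([-0.52569569, -1.12546838, -0.40072419]), 'moment': array([ 0.01700474, -0.02332404,  0.01977527]), 'gripper_width': 0.08747006437665407} 0.0188
scene {'K': array([[514.23482846,   0.        , 278.8728735 ],
       [  0.        , 514.23482846, 209.39452984],
       [  0.        ,   0.        ,   1.        ]]), 'rvec': array([ 2.23906212,  0.70885014, -0.31917504]), 'tvec': array([-0.43438566, -0.1312231 ,  1.5033343 ])}
top {'K': array([[406.07972725,   0.        , 283.51416246],
       [  0.        , 406.07972725, 205.72911151],
       [  0.        ,   0.        ,   1.        ]]), 'rvec': array([ 2.1874026 , -2.14236767,  0.11110252]), 'tvec': array([-0.03020153,  0.51656533,  1.09698467])}
```

View pics/scene0.png

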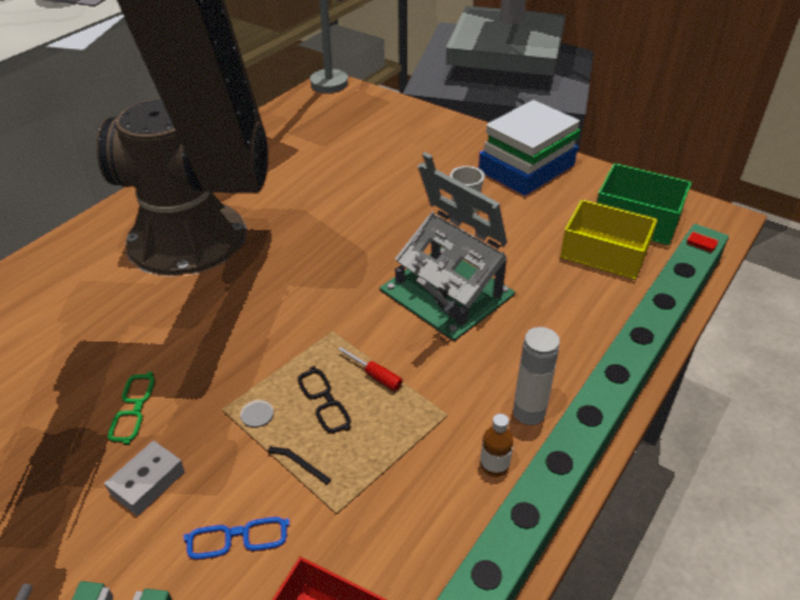

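View pics/top0.png

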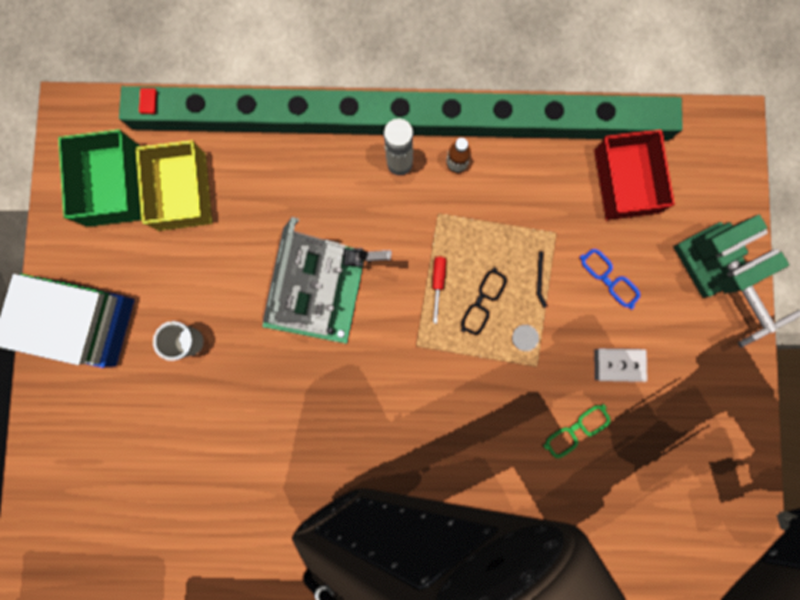

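Scene shows the jig at about (450,255) and the mat at about (335,415). There are three spectacle fronts: black on the mat (scene 325,400 / top 485,300), blue (237,537 / 610,277) and green (132,408 / 577,432). Only the black one on the cork fits the description, and I'll confirm it in an enlarged crop.

```bash
python3 - <<'E'
from plant import r
import cv2,numpy as np
t=np.mean([r.capture("top") for _ in range(4)],0).astype('uint8');s=np.mean([r.capture("scene") for _ in range(4)],0).astype('uint8')
cv2.imwrite("pics/t_raw.png",t);cv2.imwrite("pics/s_raw.png",s)
c=t[145:260,180:390];cv2.imwrite("pics/tc.png",cv2.resize(c,None,fx=3.8,fy=3.8,interpolation=cv2.INTER_CUBIC))
c=s[100:240,260:365];cv2.imwrite("pics/sc.png",cv2.resize(c,None,fx=4.25,fy=4.25,interpolation=cv2.INTER_CUBIC))
E
```

```text
(no output)
```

View pics/tc.png

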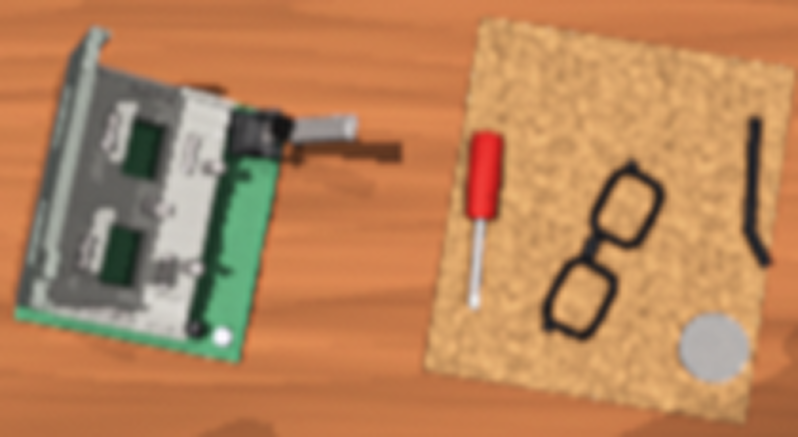

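View pics/sc.png

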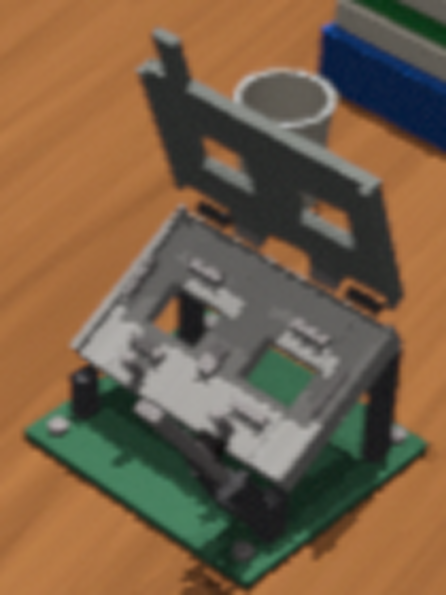

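Top crop: the black front sits on the cork with its openings at (627,205) and (580,298). The bridge is at (595,247), shifted left, so the brow faces left (world +y) and the gap faces right. The jig's windows are at about (143,150) and (122,254), and the lid stands at the left edge. The clamp is at the top right, with its pivot near (260,130) and tip near (350,127). Next I'll fit the poses.

```bash
cat > h.py <<'E'
from plant import r
import cv2,numpy as np
from scipy.spatial.transform import Rotation as Ro
from scipy.optimize import least_squares
P={n:r.camera_params(n) for n in("top","scene")}
def proj(n,X):
    p=P[n];return cv2.projectPoints(np.asarray(X,float).reshape(-1,1,3),p["rvec"],p["tvec"],p["K"],None)[0].reshape(-1,2)
def nestpose(j): # j=x,y,yaw(rad)
    R=(Ro.from_euler('z',j[2])*Ro.from_euler('y',-30,degrees=True)).as_matrix()
    return R,np.array([j[0],j[1],.085])
def N(j,X):
    R,t=nestpose(j);return np.asarray(X,float)/1000@R.T+t
def lid(th,X): # points in shut nest frame, rotated by th about hinge
    h=np.array([61.5,0,9]);return (np.asarray(X,float)-h)@Ro.from_euler('y',th).as_matrix().T+h
def clamp(ph,X): # points in closed nest frame
    h=np.array([-75.5,0,33.5]);return (np.asarray(X,float)-h)@Ro.from_euler('y',-ph).as_matrix().T+h
E
cat > fit.py <<'E'
from h import *
T=lambda a:np.array(a,float)/3.8+[180,145]-.37
S=lambda a:np.array(a,float)/4.25+[260,100]-.38
def res(q,full=False):
    j=q[:3];xm,xM,th=q[3:6];o=[]
    D=N(j,[[xm,86,0],[xM,86,0],[xm,-86,0],[xM,-86,0]])
    o.append(proj("scene",D)-S([(72,348),(183,207),(290,485),(400,335)]))
    o.append(proj("top",N(j,[[0,-38,0],[0,38,0]]))-T([(143,150),(122,254)]))
    L=N(j,lid(th,[[-58,86,18.5],[-58,-86,18.5]])) 
    o.append(proj("scene",N(j,lid(th,[[-58,86,10.5],[-58,-86,10.5]])))-S([(140,70),(380,185)]))
    return np.vstack(o) if full else np.vstack(o).ravel()
s=least_squares(res,[.55,.1,1.36,-56,56,1.9],x_scale=[.01,.01,.1,5,5,.1],loss='soft_l1')
print(s.x,np.degrees(s.x[2]));print(res(s.x,True).round(1))
np.save("jig.npy",s.x)
# front by lens holes
for n,b in(("top",(315,180,362,240)),("scene",(205,252,250,306))):
    im=cv2.imread(f"pics/{n[0]}_raw.png")[b[1]:b[3],b[0]:b[2]]
    g=cv2.resize(im,None,fx=6,fy=6,interpolation=cv2.INTER_CUBIC).max(2)
    m=(g<95).astype('uint8')
    c,hh=cv2.findContours(m,cv2.RETR_CCOMP,cv2.CHAIN_APPROX_NONE)
    p=P[n];R=cv2.Rodrigues(p["rvec"])[0];C=-R.T@p["tvec"]
    pts=[]
    for k,h in zip(c,hh[0]):
        if h[3]>=0 and cv2.contourArea(k)>200:
            M=cv2.moments(k);u=np.array([M['m10'],M['m01']])/M['m00']/6-.42+b[:2]
            d=R.T@np.linalg.solve(p["K"],[*u,1]);X=C+d*(.007-C[2])/d[2];pts.append(X[:2]);print(n,u.round(1),X.round(4),cv2.contourArea(k))
    if len(pts)==2:
        a,bb=pts;print(n,"centre",((a+bb)/2).round(4),"sep",np.linalg.norm(a-bb).round(4),"ydir deg",np.degrees(np.arctan2(*(a-bb)[::-1])).round(1))
E
python3 fit.py
python3 - <<'E'
import sys;sys.path.insert(0,'.')
from h import *
q=np.load('jig.npy');j=q[:3];th=q[5];ph=1.6
W=[[[x,s*y,0] for x,y in((15,17),(15,59),(-15,59),(-15,17))] for s in(1,-1)]
Ls=[N(j,w) for w in W]+[N(j,[[q[3],86,0],[q[4],86,0],[q[4],-86,0],[q[3],-86,0]])]
Ls+=[N(j,lid(th,[[-58,86,z],[50,86,z],[50,-86,z],[-58,-86,z]])) for z in(10.5,18.5)]
Ls+=[N(j,lid(th,[[-58,69,14.5],[-94,69,14.5],[-94,51,14.5],[-58,51,14.5]]))]
Ls+=[N(j,clamp(ph,[[-75.5,-60,37.5],[30.5,-60,37.5],[30.5,-76,37.5],[-75.5,-76,37.5]]))]
Ls+=[N(j,[[-46+5*np.cos(a),s*36+5*np.sin(a),22.5] for a in np.linspace(0,6.28,9)]) for s in(1,-1)]
out=[]
for n,b,f in(("top",(180,145,280,255),4),("scene",(260,100,365,240),4)):
    im=cv2.imread(f"pics/{n[0]}_raw.png")[b[1]:b[3],b[0]:b[2]]
    im=cv2.resize(im,None,fx=f,fy=f,interpolation=cv2.INTER_CUBIC)
    for L,c in zip(Ls,[(0,0,255)]*2+[(0,255,255)]+[(255,0,0)]*3+[(255,0,255)]+[(255,255,0)]*2):
        cv2.polylines(im,[np.round((proj(n,L)-b[:2]+.5)*f).astype(int)],True,c,1)
    out.append(cv2.copyMakeBorder(im,0,560-im.shape[0],0,0,0))
cv2.imwrite('pics/ov1.png',np.hstack(out)[:, :820][:, :800])
E
```

```text
[  0.53079152   0.16252002   1.42065301 -57.5747584   54.07193243
   1.734747  ] 81.39742182670147
[[ 0.6  0.6]
 [-0.4  0.5]
 [-0.5 -0.6]
 [-0.  -1.1]
 [-0.1 -1.3]
 [ 0.  -0.5]
 [ 0.1 -1.2]
 [-0.9  0.2]]
top [332.1 223. ] [ 0.4734 -0.1566  0.007 ] 6815.5
top [344.5 199.3] [ 0.541  -0.1911  0.007 ] 6663.0
top centre [ 0.5072 -0.1738] sep 0.0759 ydir deg 153.0
scene [232.6 291.5] [ 0.5422 -0.1924  0.007 ] 7356.0
scene [219.5 268.5] [ 0.4745 -0.1578  0.007 ] 6511.0
scene centre [ 0.5084 -0.1751] sep 0.0761 ydir deg -27.0
```

View pics/ov1.png

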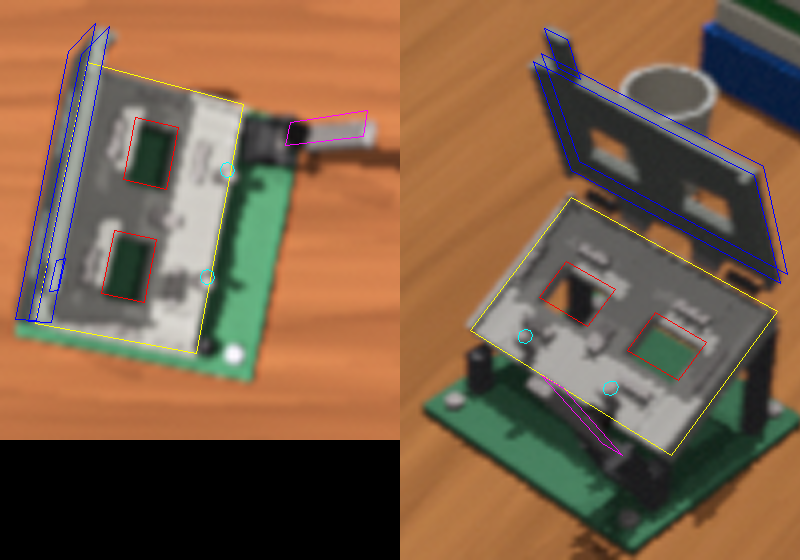

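Overlay: the fit is close to within about 1 px. The lid is drawn a little high, and the plungers in top are about 1 px off. I'll refine it on image edges.

```bash
cat > icp.py <<'E'
from h import *
q0=np.load('jig.npy')
G={n:cv2.GaussianBlur(cv2.imread(f"pics/{n[0]}_raw.png").astype(np.float32),(0,0),.7) for n in P}
def segs(q):
    j=q[:3];xm,xM,th=q[3:6];z=0
    A=lambda a,b:N(j,[a,b])
    S=[]
    for n in P:
        S+=[(n,A([xm,86,z],[xm,-86,z])),(n,A([xm,86,z],[xM-8,86,z]))]
        for s in(1,-1):
            S+=[(n,A([-15,s*17,0],[-15,s*59,0])),(n,A([-15,s*59,0],[15,s*59,0])),(n,A([-15,s*17,0],[15,s*17,0]))]
            for a,b in (([-15,s*17],[-15,s*59]),([15,s*17],[15,s*59])):
                if n=="scene":S.append((n,N(j,lid(th,[[*a,10.5],[*b,10.5]]))))
    L=lambda a,b:("scene",N(j,lid(th,[a,b])))
    S+=[L([-58,86,10.5],[40,86,10.5]),L([-58,-86,18.5],[40,-86,18.5]),L([-94,69,10.5],[-60,69,10.5]),L([-94,51,18.5],[-94,69,18.5]),L([-58,51,18.5],[-58,-86,18.5])]
    return S
def match(q,w):
    out=[]
    for n,ab in segs(q):
        t=np.linspace(.08,.92,14)[:,None];X=ab[0]*(1-t)+ab[1]*t
        u=proj(n,X);d=u[-1]-u[0];nr=np.array([-d[1],d[0]])/np.linalg.norm(d)
        k=np.arange(-w-.5,w+.51,.25);m=(u[:,None]+k[None,:,None]*nr).astype(np.float32)
        v=cv2.remap(G[n],m[...,0],m[...,1],cv2.INTER_LINEAR)
        g=np.linalg.norm(np.gradient(v,axis=1),axis=2)*np.exp(-(k/w)**2/2)
        i=g.argmax(1);out.append((u+k[i][:,None]*nr,nr))
    return out
q=np.r_[q0[:5],1.8]
for w in(3,3,2.5,2,2,1.5,1.5,1.5,1.2,1.2):
    M=match(q,w)
    def res(p):
        o=[]
        for (n,ab),(m,nr) in zip(segs(p),M):
            t=np.linspace(.08,.92,14)[:,None];o.append((proj(n,ab[0]*(1-t)+ab[1]*t)-m)@nr)
        return np.hstack(o)
    s=least_squares(res,q,x_scale=[.01,.01,.1,5,5,.1],loss='soft_l1',f_scale=.4);q=s.x
    e=res(q);print(q.round(4),np.degrees(q[2]).round(2),np.median(abs(e)).round(2))
for (n,_),k in zip(segs(q),e.reshape(-1,14)): print(n,np.median(k).round(2),end='; ')
np.save('jig2.npy',q)
ph=1.75
j=q[:3];th=q[5]
W=[[[x,s*y,0] for x,y in((15,17),(15,59),(-15,59),(-15,17))] for s in(1,-1)]
Ls=[N(j,w) for w in W]+[N(j,[[q[3],86,0],[q[4],86,0],[q[4],-86,0],[q[3],-86,0]])]
Ls+=[N(j,lid(th,[[-58,86,z],[50,86,z],[50,-86,z],[-58,-86,z]])) for z in(10.5,18.5)]
Ls+=[N(j,lid(th,[[-58,69,14.5],[-94,69,14.5],[-94,51,14.5],[-58,51,14.5]]))]
Ls+=[N(j,clamp(ph,[[-75.5,-60,37.5],[30.5,-60,37.5],[30.5,-76,37.5],[-75.5,-76,37.5]]))]
Ls+=[N(j,[[-46+5*np.cos(a),s*36+5*np.sin(a),22.5] for a in np.linspace(0,6.28,9)]) for s in(1,-1)]
out=[]
for n,b,f in(("top",(185,148,275,240),4),("scene",(262,105,362,240),4)):
    im=cv2.imread(f"pics/{n[0]}_raw.png")[b[1]:b[3],b[0]:b[2]]
    im=cv2.resize(im,None,fx=f,fy=f,interpolation=cv2.INTER_CUBIC)
    for L,c in zip(Ls,[(0,0,255)]*2+[(0,255,255)]+[(255,0,0)]*3+[(255,0,255)]+[(255,255,0)]*2):
        cv2.polylines(im,[np.round((proj(n,L)-b[:2]+.5)*f*16).astype(int)],True,c,1,cv2.LINE_AA,4)
    out.append(cv2.copyMakeBorder(im,0,560-im.shape[0],0,0,0))
cv2.imwrite('pics/ov2.png',np.hstack(out))
E
python3 icp.py; python3 -c "
from plant import r;print([a for a in dir(r) if a[0]!='_'])"
```

```text
[ 5.290000e-01  1.593000e-01  1.394200e+00 -5.516150e+01  1.958237e+02
  1.762600e+00] 79.88 0.52
[ 5.2840000e-01  1.5830000e-01  1.3947000e+00 -5.4284800e+01
  2.1104768e+03  1.7582000e+00] 79.91 0.52
[ 5.281000e-01  1.579000e-01  1.407000e+00 -5.403080e+01  8.693457e+02
  1.760100e+00] 80.61 0.45
[ 5.2800000e-01  1.5790000e-01  1.4099000e+00 -5.3774700e+01
  1.4149021e+03  1.7624000e+00] 80.78 0.46
[ 5.2810000e-01  1.5780000e-01  1.4168000e+00 -5.3629300e+01
  1.0910263e+03  1.7644000e+00] 81.18 0.42
[ 5.283000e-01  1.577000e-01  1.420800e+00 -5.362990e+01  1.233657e+03
  1.764700e+00] 81.41 0.33
[ 5.2840000e-01  1.5780000e-01  1.4246000e+00 -5.3754800e+01
  1.2490077e+03  1.7642000e+00] 81.63 0.34
[ 5.2840000e-01  1.5790000e-01  1.4282000e+00 -5.4049600e+01
  1.2830871e+03  1.7648000e+00] 81.83 0.33
[ 5.2840000e-01  1.5790000e-01  1.4311000e+00 -5.4179400e+01
  1.3055926e+03  1.7652000e+00] 82.0 0.32
[ 5.2840000e-01  1.5790000e-01  1.4342000e+00 -5.4416500e+01
  1.2917403e+03  1.7654000e+00] 82.18 0.29
top 0.0; top 0.24; top -0.2; top 0.22; top 0.21; top -0.25; top 0.21; top 0.09; scene -0.11; scene 0.49; scene -0.07; scene -0.55; scene 0.35; scene -0.3; scene -0.05; scene -0.36; scene -0.26; scene -0.27; scene 0.14; scene -0.36; scene 0.26; scene -0.4; scene 0.72; scene 0.18; scene -0.33; ['Unreachable', 'camera_params', 'capture', 'close_job', 'get_state', 'tcp_to_grasp']
```

View pics/ov2.png

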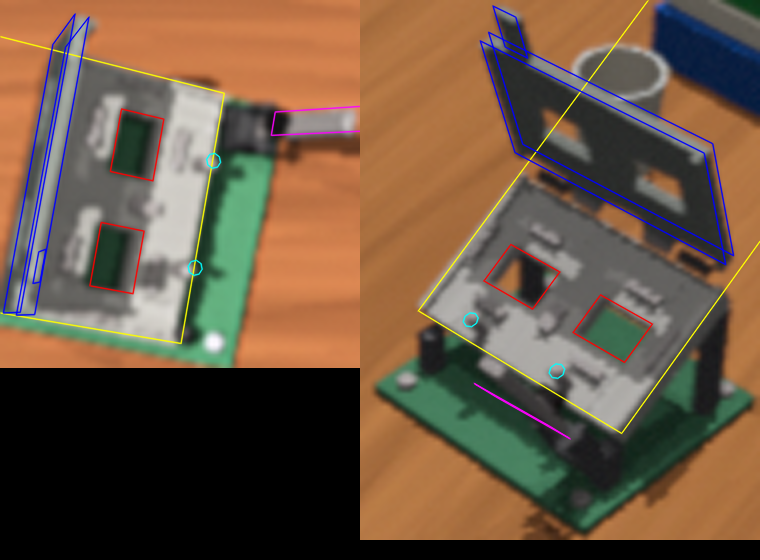

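```bash
cat > foot.py <<'E'
from h import *
for n in P:
    R=cv2.Rodrigues(P[n]["rvec"])[0];print(n,"cam",(-R.T@P[n]["tvec"]).round(3))
    # fit line points for foot edges: greenness gradient
G={n:cv2.GaussianBlur(cv2.imread(f"pics/{n[0]}_raw.png").astype(np.float32),(0,0),.6) for n in P}
for n in G: G[n]=G[n][...,1]-G[n][...,2]
def F(q,X): return np.asarray(X,float)/1000@Ro.from_euler('z',q[2]).as_matrix().T+np.array([q[0],q[1],0])
def segs(q):
    S=[]
    for n in P:
        S+=[(n,F(q,[[-85,95,0],[-85,-85 if n=="scene" else 60,0]])),(n,F(q,[[-85,95,0],[75,95,0]]) if n=="top" else F(q,[[-85,-95,0],[85,-95,0]]))]
    S+=[("top",F(q,[[-85,60,0],[-85,-40,0]]))]
    return S
t=np.linspace(.05,.95,20)[:,None]
for zz in(0,):
  q=np.array([.528,.158,1.42])
  for w in(3,3,2,2,1.5,1.5,1.5):
    M=[]
    for n,ab in segs(q):
        u=proj(n,ab[0]*(1-t)+ab[1]*t);d=u[-1]-u[0];nr=np.array([-d[1],d[0]])/np.linalg.norm(d)
        k=np.arange(-w-1,w+1.01,.2);m=(u[:,None]+k[None,:,None]*nr).astype(np.float32)
        v=cv2.remap(G[n],m[...,0],m[...,1],cv2.INTER_LINEAR)
        g=abs(np.gradient(v,axis=1));M.append((u+k[g.argmax(1)][:,None]*nr,nr))
    res=lambda p:np.hstack([(proj(n,ab[0]*(1-t)+ab[1]*t)-m)@nr for (n,ab),(m,nr) in zip(segs(p),M)])
    q=least_squares(res,q,x_scale=[.01,.01,.1],loss='soft_l1',f_scale=.4).x
  e=res(q).reshape(-1,20);print(q.round(4),np.degrees(q[2]).round(2),np.median(e,1).round(2),abs(e).mean(1).round(2))
E
python3 foot.py
```

```text
top cam [ 0.398 -0.025  1.146]
scene cam [ 1.047 -0.709  0.931]
[0.5284 0.1617 1.3952] 79.94 [ 0.03 -0.12  0.01  0.08  0.01] [0.18 0.25 0.21 0.24 0.15]
```

```bash
cat >> h.py <<'E'
J=np.array([.5285,.1583,np.radians(79.94)])
def cur():
    s=r.get_state();return s,np.array(s["tcp_pos"]),Ro.from_euler('xyz',s["eef_rot"],degrees=True)
def toolR(xa,ya):
    xa=np.array(xa,float);xa/=np.linalg.norm(xa);ya=np.array(ya,float);ya-=xa*(xa@ya);ya/=np.linalg.norm(ya)
    return Ro.from_matrix(np.c_[xa,ya,np.cross(xa,ya)])
def plan(p,xa,ya):
    s,t,R=cur();best=min((( toolR(xa,sg*np.array(ya))*R.inv()).as_rotvec() for sg in(1,-1)),key=np.linalg.norm)
    print("t",round(s["time_s"],2),"tcp",(t*1000).round(1),"x",R.as_matrix()[:,0].round(3),"y",R.as_matrix()[:,1].round(3),"F",np.round(s["contact_force"],1),"w",round(s["gripper_width"]*1000,1),"q6",np.round(s["joints"],0))
    print(" shift mm",((np.array(p)-t)*1000).round(1),"rotvec",best.round(4),"deg",np.degrees(np.linalg.norm(best)).round(1))
E
python3 - <<'E'
from h import *
a=np.radians(153);plan([.5078,-.1745,.10],[0,0,-1],[np.cos(a),np.sin(a),0])
E
```

```text
t 0.5 tcp [ 176.  -651.6  226.5] x [ 0.  0. -1.] y [-0.261  0.965  0.   ] F [ 0.2  0.9 -0.5] w 87.9 q6 [-58.  21.   1.  -0. -70. -17.]
 shift mm [ 331.8  477.1 -126.5] rotvec [-1.000e-04 -0.000e+00  8.358e-01] deg 47.9
```

>>> carry_out --pt "27 39 0 0 0 0.13 62" --pt "54 78 0 0 0 0.26 62" --pt "81 117 0 0 0 0.39 62" --pt "108 156 0 0 0 0.52 62" --pt "135 195 0 0 0 0.65 62"

```text
time_s: 1.0
tcp_pos: [0.3117, -0.4551, 0.2268]
eef_rot: [-90.7, 90.0, -38.1]
contact_force: [1.2, 0.5, 0.5]
gripper_width: 0.056
```

>>> carry_out --pt "27 39 0 0 0 0.09 62" --pt "54 78 0 0 0 0.186 62" --pt "81 117 0 0 0 0.186 62" --pt "108 156 0 0 0 0.186 62" --pt "135 195 0 0 0 0.186 62"

```text
time_s: 1.5
tcp_pos: [0.4468, -0.2599, 0.227]
eef_rot: [-73.5, 89.9, -10.4]
contact_force: [1.2, -1.5, 1.0]
gripper_width: 0.0545
```

>>> carry_out --pt "16 22 -30 0 0 0 62" --pt "32 44 -62 0 0 0 62" --pt "47 66 -95 0 0 0 62" --pt "62 87 -126 0 0 0 62" --pt "62 87 -126 0 0 0 62"

```text
time_s: 2.0
tcp_pos: [0.507, -0.1725, 0.0966]
eef_rot: [111.3, 89.7, 174.4]
contact_force: [-0.9, 0.2, 0.3]
gripper_width: 0.0544
```

```bash
python3 - <<'E'
from h import *
a=np.radians(153);plan([.5078,-.1745,.015],[0,0,-1],[np.cos(a),np.sin(a),0])
out=[]
for n,f in(("top",5),("scene",5)):
    im=r.capture(n);u=proj(n,[.5078,-.1745,.05])[0].astype(int)
    im=cv2.resize(im[u[1]-45:u[1]+45,u[0]-38:u[0]+38],None,fx=f,fy=f,interpolation=cv2.INTER_CUBIC);out.append(im)
cv2.imwrite("pics/g1.png",np.hstack(out))
E
```

```text
t 2.0 tcp [ 507.  -172.5   96.6] x [-0.006  0.001 -1.   ] y [-0.892  0.452  0.006] F [-0.9  0.2  0.3] w 54.4 q6 [  2.  15. -26.  -0. -49. -29.]
 shift mm [  0.8  -2.  -81.6] rotvec [-0.0006 -0.0059 -0.002 ] deg 0.4
```

View pics/g1.png

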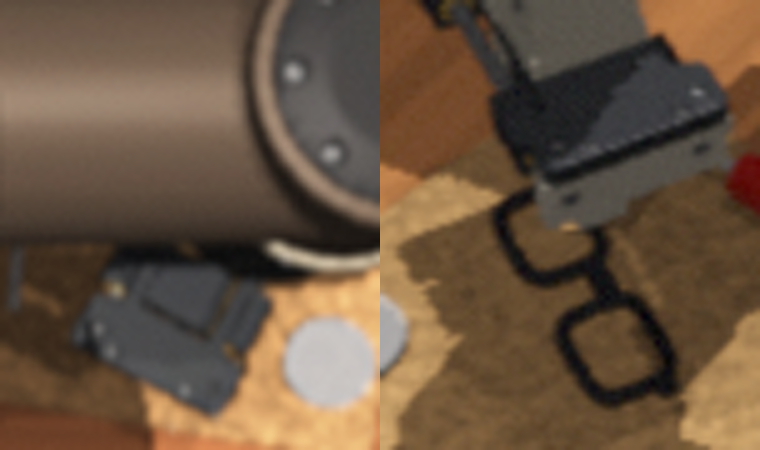

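```bash
python3 - <<'E'
from h import *
c=np.array([.507,-.1725,.0966]);d=np.array([.892,-.452,0]);w=np.array([.452,.892,0])
u0=proj("scene",[.5078,-.1745,.05])[0].astype(int)-[38,45]
X=[c+.096*d+s*.039*w+[0,0,.066] for s in(-1,1)]+[c,c+.048*d,c+.048*d+[0,0,.05]]
print(((proj("scene",X)-u0)*5+[380,0]).round())
E
```

```text
[[555. 237.]
 [736. 166.]
 [564. 153.]
 [609. 228.]
 [600. 148.]]
```

>>> carry_out --pt "1 -1 -30 0 -0.003 0 62" --pt "1 -2 -55 0 -0.006 0 62" --pt "1 -2 -75 0 -0.006 0 62" --pt "1 -2 -82 0 -0.006 0 62" --pt "1 -2 -82 0 -0.006 0 62"

```text
time_s: 2.6
tcp_pos: [0.5089, -0.1772, 0.0188]
eef_rot: [-64.6, 89.7, -1.6]
contact_force: [-0.6, -0.4, 0.9]
gripper_width: 0.0543
```

>>> carry_out --pt "0 0 -3 0 0 0 62" --pt "0 0 -6 0 0 0 62" --pt "0 0 -6 0 0 0 62"

```text
time_s: 2.9
tcp_pos: [0.5093, -0.1767, 0.0131]
eef_rot: [-62.9, 89.6, 0.1]
contact_force: [0.3, -0.4, -0.6]
gripper_width: 0.0541
```

>>> carry_out --pt "-1 2 -3 0 0 0 62" --pt "-1 2 -6 0 0 0 62" --pt "-1 2 -6 0 0 0 62"

```text
time_s: 3.2
tcp_pos: [0.508, -0.1745, 0.0065]
eef_rot: [-63.3, 89.7, -0.2]
contact_force: [0.3, -0.3, 0.7]
gripper_width: 0.0543
```

>>> carry_out --pt "0 0 0 0 0 0 25" --pt "0 0 0 0 0 0 25" --pt "0 0 0 0 0 0 25" --pt "0 0 0 0 0 0 25" --pt "0 0 0 0 0 0 25" --squeeze 12

```text
time_s: 3.7
tcp_pos: [0.5081, -0.1747, 0.0065]
eef_rot: [-63.0, 89.6, -0.0]
contact_force: [0.1, 0.7, 0.3]
gripper_width: 0.0319
```

>>> carry_out --pt "0 0 10 0 0 0 25" --pt "0 0 40 0 0 0 25" --pt "0 0 80 0 0 0 25" --pt "0 0 120 0 0 0 25" --pt "0 0 150 0 0 0 25"

```text
time_s: 4.2
tcp_pos: [0.5086, -0.1748, 0.16]
eef_rot: [-65.4, 89.5, -2.3]
contact_force: [1.1, 0.8, 0.2]
gripper_width: 0.0322
```

```bash
python3 - <<'E'
from h import *
R,t=nestpose(J);plan(N(J,[0,0,50]),-R[:,2],R[:,1]);print(R.round(3))
im=r.capture("scene");u=proj("scene",[.508,-.175,.13])[0].astype(int)
cv2.imwrite("pics/g2.png",cv2.resize(im[u[1]-60:u[1]+60,u[0]-60:u[0]+60],None,fx=4.5,fy=4.5,interpolation=cv2.INTER_CUBIC))
E
```

```text
t 4.2 tcp [ 508.6 -174.8  160. ] x [ 0.009 -0.    -1.   ] y [-0.891  0.454 -0.008] F [1.1 0.8 0.2] w 32.2 q6 [  2.  11. -22.   0. -57. -29.]
 shift mm [ 15.6 308.5 -31.7] rotvec [ 0.4973 -0.1582  0.2906] deg 34.2
[[ 0.151 -0.985 -0.087]
 [ 0.853  0.175 -0.492]
 [ 0.5    0.     0.866]]
```

View pics/g2.png

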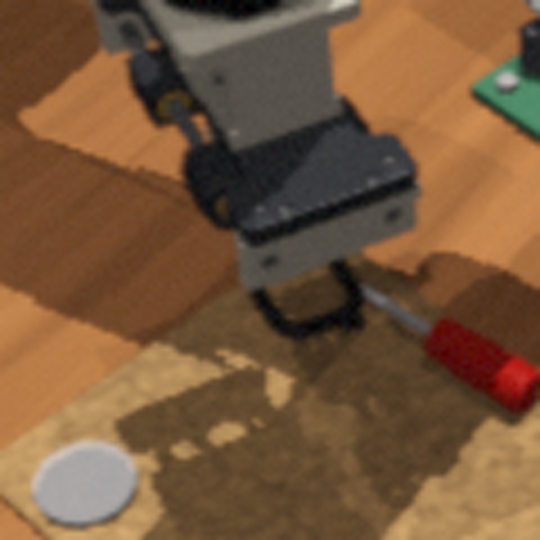

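>>> carry_out --pt "0 15 40 0 0 0 25" --pt "2 50 70 0.1 -0.032 0.058 25" --pt "4 95 85 0.2 -0.063 0.116 25" --pt "5 140 90 0.3 -0.095 0.174 25" --pt "6 185 85 0.4 -0.127 0.233 25"

```text
time_s: 4.75
tcp_pos: [0.515, 0.0121, 0.245]
eef_rot: [1.0, 65.6, 77.8]
contact_force: [-0.7, -0.4, -1.2]
gripper_width: 0.032
```

>>> carry_out --pt "0 35 -8 0.05 -0.016 0.03 25" --pt "1 65 -20 0.097 -0.031 0.058 25" --pt "1 74 -30 0.097 -0.031 0.058 25" --pt "1 74 -30 0.097 -0.031 0.058 25"

```text
time_s: 5.15
tcp_pos: [0.5141, 0.0845, 0.2104]
eef_rot: [0.6, 60.2, 80.6]
contact_force: [0.0, -0.4, -0.6]
gripper_width: 0.0315
```

```bash
python3 - <<'E'
from h import *
R,t=nestpose(J);plan(N(J,[0,0,60]),-R[:,2],R[:,1])
E
```

```text
t 5.15 tcp [514.1  84.5 210.4] x [ 0.082  0.491 -0.867] y [-0.985  0.173  0.005] F [ 0.  -0.4 -0.6] w 31.5 q6 [  7.   6. -14. -32. -64.  -4.]
 shift mm [  9.2  44.3 -73.4] rotvec [ 0.002  -0.0056 -0.002 ] deg 0.4
```

>>> carry_out --pt "3 15 -25 0.001 -0.003 -0.001 25" --pt "6 30 -50 0.002 -0.006 -0.002 25" --pt "9 44 -73 0.002 -0.006 -0.002 25" --pt "9 44 -73 0.002 -0.006 -0.002 25"

```text
time_s: 5.55
tcp_pos: [0.5226, 0.1285, 0.1361]
eef_rot: [0.2, 60.0, 80.1]
contact_force: [-0.3, -0.2, -0.5]
gripper_width: 0.0322
```

```bash
python3 - <<'E'
from h import *
R,t=nestpose(J);plan(N(J,[0,0,30]),-R[:,2],R[:,1])
s,p,Rt=cur();z=(p-t)@R;print("tcp in nest",(z*1000).round(1))
out=[]
for n,b,f in(("top",(185,148,285,240),4),("scene",(262,105,362,240),4)):
    im=r.capture(n);cv2.imwrite(f"pics/{n[0]}_h.png",im)
    im=cv2.resize(im[b[1]:b[3],b[0]:b[2]],None,fx=f,fy=f,interpolation=cv2.INTER_CUBIC)
    X=z*1000-[0,0,3]
    for L in ([[23.5,72,4],[23.5,-72,4],[-23.5,-72,4],[-23.5,72,4]],[[15.5,16,8],[15.5,60,8],[-15.5,60,8],[-15.5,16,8]],[[15.5,-16,8],[15.5,-60,8],[-15.5,-60,8],[-15.5,-16,8]]):
        cv2.polylines(im,[np.round((proj(n,N(J,np.array(L)+X))-b[:2]+.5)*f*16).astype(int)],True,(0,255,255),1,cv2.LINE_AA,4)
    out.append(cv2.copyMakeBorder(im,0,560-im.shape[0],0,0,0))
cv2.imwrite('pics/ov3.png',np.hstack(out)[:,:800])
E
```

```text
t 5.55 tcp [522.6 128.5 136.1] x [ 0.086  0.492 -0.866] y [-0.985  0.174  0.002] F [-0.3 -0.2 -0.5] w 32.2 q6 [ 12.  11. -18. -35. -54.  -2.]
 shift mm [  3.3  15.  -25.1] rotvec [ 0.0003 -0.0017 -0.0004] deg 0.1
tcp in nest [-0.7  0.6 59.4]
```

View pics/ov3.png

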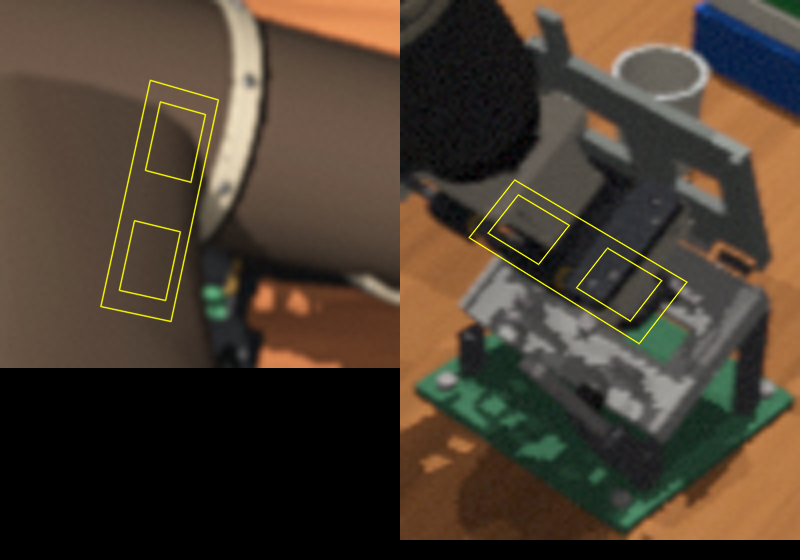

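>>> carry_out --pt "2 9 -14 0 -0.002 0 25" --pt "4 16 -28 0 -0.002 0 25" --pt "5 23 -40 0 -0.002 0 25" --pt "5 23 -40 0 -0.002 0 25"

```text
time_s: 6.05
tcp_pos: [0.5282, 0.1516, 0.0971]
eef_rot: [-0.3, 59.9, 79.7]
contact_force: [-0.5, 0.0, -0.7]
gripper_width: 0.0316
```

```bash
cat >> h.py <<'E'
def nst():
    R,t=nestpose(J);s,p,Rt=cur();print("t",round(s["time_s"],2),"tcp nest",((p-t)@R*1000).round(1),"F nest",(np.array(s["contact_force"])@R).round(1),"M nest",(np.array(s["moment"])@R).round(2),"w",round(s["gripper_width"]*1000,1),"rot err",np.degrees(min(((toolR(-R[:,2],g*R[:,1])*Rt.inv()).as_rotvec() for g in(1,-1)),key=np.linalg.norm)@R).round(2))
E
python3 -c "
from h import *
nst()"
```

```text
t 6.05 tcp nest [ 0.3 -0.9 13.8] F nest [-0.4  0.5 -0.6] M nest [ 0.13  1.73 -0.05] w 31.6 rot err [ 0.12  0.07 -0.06]
```

>>> carry_out --pt "0 1 -2 0 0 0 25" --pt "0.4 2 -3.5 0 0 0 25" --pt "0.4 2 -3.5 0 0 0 25"

```text
time_s: 6.35
tcp_pos: [0.5296, 0.1533, 0.0953]
eef_rot: [-0.6, 59.9, 79.4]
contact_force: [-0.4, -0.1, 0.2]
gripper_width: 0.0319
```

>>> carry_out --pt "0 0.5 -0.9 0 0 0 25" --pt "0.2 1 -1.7 0 0 0 25" --pt "0.2 1 -1.7 0 0 0 25"

```text
time_s: 6.65
tcp_pos: [0.5296, 0.1544, 0.0934]
eef_rot: [-0.6, 59.9, 79.4]
contact_force: [0.5, 0.8, -1.1]
gripper_width: 0.0319
```

```bash
python3 -c "
from h import *
nst()"
```

```text
t 6.65 tcp nest [ 1.  -1.8  9.1] F nest [ 0.2 -0.4 -1.4] M nest [ 0.08  1.72 -0.06] w 31.9 rot err [ 0.25  0.12 -0.12]
```

>>> carry_out --pt "-1.3 0.6 -0.9 0 0 0 25" --pt "-1.3 1.0 -1.7 0 0 0 25" --pt "-1.3 1.0 -1.7 0 0 0 25"

```text
time_s: 6.95
tcp_pos: [0.5281, 0.1554, 0.0915]
eef_rot: [-0.5, 59.9, 79.5]
contact_force: [0.6, -0.1, -0.1]
gripper_width: 0.0317
```

>>> carry_out --pt "0 0.5 -0.9 0 0 0 25" --pt "0.1 1 -1.7 0 0 0 25" --pt "0.1 1 -1.7 0 0 0 25"

```text
time_s: 7.25
tcp_pos: [0.5283, 0.1564, 0.0898]
eef_rot: [-0.5, 59.9, 79.5]
contact_force: [0.2, -0.4, -0.3]
gripper_width: 0.0321
```

```bash
python3 -c "
from h import *
nst()"
```

```text
t 7.25 tcp nest [ 0.8 -0.2  5.1] F nest [-0.5 -0.3 -0.1] M nest [ 0.12  1.78 -0.06] w 32.1 rot err [ 0.24  0.11 -0.12]
```

>>> carry_out --pt "0 0.5 -0.9 0 0 0 25" --pt "0.1 1 -1.7 0 0 0 25" --pt "0.1 1 -1.7 0 0 0 25"

```text
time_s: 7.55
tcp_pos: [0.5284, 0.1574, 0.0881]
eef_rot: [-0.5, 59.9, 79.5]
contact_force: [0.2, -0.1, -0.7]
gripper_width: 0.032
```

>>> carry_out --pt "0 0.4 -0.7 0 0 0 25" --pt "0 0.7 -1.3 0 0 0 25" --pt "0 0.7 -1.3 0 0 0 25"

```text
time_s: 7.85
tcp_pos: [0.5284, 0.1581, 0.0869]
eef_rot: [-0.5, 59.9, 79.5]
contact_force: [-0.6, -0.5, -0.2]
gripper_width: 0.0321
```

```bash
python3 -c "
from h import *
nst()"
```

```text
t 7.85 tcp nest [0.7 0.  1.7] F nest [-0.6  0.5  0.2] M nest [ 0.08  1.69 -0.09] w 32.1 rot err [ 0.24  0.11 -0.12]
```

>>> carry_out --pt "0 0.3 -0.5 0 0 0 25" --pt "0 0.6 -1.1 0 0 0 25" --pt "0 0.6 -1.1 0 0 0 25"

```text
time_s: 8.15
tcp_pos: [0.5284, 0.1587, 0.0858]
eef_rot: [-0.5, 59.9, 79.5]
contact_force: [-0.6, 0.5, -0.6]
gripper_width: 0.0323
```

>>> carry_out --pt "0 0.3 -0.5 0 0 0 25" --pt "0 0.6 -1.1 0 0 0 25" --pt "0 0.6 -1.1 0 0 0 25"

```text
time_s: 8.45
tcp_pos: [0.5284, 0.1593, 0.0847]
eef_rot: [-0.5, 59.9, 79.5]
contact_force: [-0.0, 0.5, -0.1]
gripper_width: 0.0315
```

```bash
python3 -c "
from h import *
nst()"
```

```text
t 8.45 tcp nest [ 0.7  0.3 -0.8] F nest [ 0.4  0.1 -0.3] M nest [ 0.14  1.77 -0.07] w 31.5 rot err [ 0.24  0.12 -0.11]
```

>>> carry_out --pt "0 0.3 -0.5 0 0 0 25" --pt "0 0.6 -1.1 0 0 0 25" --pt "0 0.6 -1.1 0 0 0 25"

```text
time_s: 8.75
tcp_pos: [0.5285, 0.1596, 0.0841]
eef_rot: [-0.6, 59.9, 79.4]
contact_force: [-2.6, -1.6, 4.7]
gripper_width: 0.0319
```

>>> carry_out --pt "0 0.3 -0.5 0 0 0 25" --pt "0 0.6 -1.1 0 0 0 25" --pt "0 0.6 -1.1 0 0 0 25"

```text
time_s: 9.05
tcp_pos: [0.5286, 0.1597, 0.0841]
eef_rot: [-0.7, 59.9, 79.4]
contact_force: [-6.1, -7.8, 15.1]
gripper_width: 0.0319
```

```bash
python3 - <<'E'
from h import *
nst()
b=(285,140,355,215)
im=r.capture("scene");cv2.imwrite("pics/n1.png",cv2.resize(im[b[1]:b[3],b[0]:b[2]],None,fx=8,fy=8,interpolation=cv2.INTER_CUBIC))
E
```

```text
t 9.05 tcp nest [ 0.7  0.2 -1.5] F nest [ 0.   4.6 17.5] M nest [ 1.87  1.51 -0.08] w 31.9 rot err [ 0.28  0.11 -0.22]
```

View pics/n1.png

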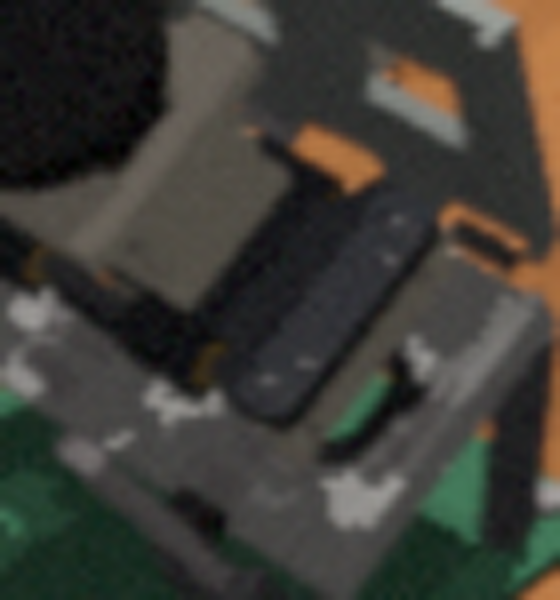

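```bash
python3 - <<'E'
from h import *
b=np.array((285,140))
for nm,X in dict(top_brow=[23.5,-72,8],top_bot=[-23.5,-72,8],bot_bot=[-23.5,-72,0],hole_ul=[15.5,-60,8],hole_ll=[-15.5,-60,8],win_u=[15,-59,0],win_l=[-15,-59,0],deck=[-56,-86,0]).items():
    for JJ in (J,np.array([.5284,.1617,J[2]])): print(nm,((proj("scene",N(JJ,X))[0]-b+.5)*8).round(),end=' ')
    print()
E
```

```text
top_brow [438. 358.] top_brow [444. 352.] 
top_bot [347. 477.] top_bot [352. 471.] 
bot_bot [354. 487.] bot_bot [359. 481.] 
hole_ul [393. 360.] hole_ul [399. 354.] 
hole_ll [333. 438.] hole_ll [339. 432.] 
win_u [397. 371.] win_u [402. 365.] 
win_l [339. 446.] win_l [344. 440.] 
deck [324. 592.] deck [330. 585.]
```

The black band of the front's -y end matches the seated model: the hole edge is seen at (335,440)-(395,365), against (333,438)-(393,360) predicted. Contact came at deck level. I'll relax the push, release and lift.

>>> carry_out --pt "0 -0.5 0.9 0 0 0 25" --pt "0 -0.5 0.9 0 0 0 40" --pt "0 -0.5 0.9 0 0 0 56" --pt "0 -0.5 0.9 0 0 0 56" --pt "0 -0.5 0.9 0 0 0 56"

```text
time_s: 9.6
tcp_pos: [0.5278, 0.1602, 0.0829]
eef_rot: [-0.4, 59.9, 79.6]
contact_force: [-0.0, 0.4, -0.1]
gripper_width: 0.048
```

>>> carry_out --pt "-0.4 -2.5 4.3 0 0 0 56" --pt "-1.7 -10 17 0 0 0 56" --pt "-4.4 -25 43 0 0 0 56" --pt "-8 -45 78 0 0 0 56" --pt "-12 -69 121 0 0 0 56"

```text
time_s: 10.1
tcp_pos: [0.5152, 0.09, 0.2055]
eef_rot: [-0.3, 59.9, 79.7]
contact_force: [1.4, -0.2, 1.1]
gripper_width: 0.0489
```

>>> carry_out --pt "-5 -40 20 0 0 0 40" --pt "-10 -80 30 0 0 0 0" --pt "-15 -120 40 0 0 0 0" --pt "-20 -160 40 0 0 0 0"

```text
time_s: 10.5
tcp_pos: [0.4962, -0.0713, 0.2475]
eef_rot: [-1.0, 59.9, 79.1]
contact_force: [1.5, 0.9, -0.5]
gripper_width: 0.0221
```

```bash
python3 - <<'E'
from h import *
nst()
out=[]
for n,b,f in(("top",(190,155,260,240),6),("scene",(275,125,355,225),6)):
    im=np.mean([r.capture(n) for _ in range(2)],0).astype('uint8');cv2.imwrite(f"pics/{n[0]}_s.png",im)
    im=cv2.resize(im[b[1]:b[3],b[0]:b[2]],None,fx=f,fy=f,interpolation=cv2.INTER_CUBIC)
    cv2.polylines(im,[np.round((proj(n,N(J,[[23.5,72,8],[23.5,-72,8],[-23.5,-72,8],[-23.5,72,8]]))-b[:2]+.5)*f*16).astype(int)],True,(0,255,255),1,cv2.LINE_AA,4)
    out.append(cv2.copyMakeBorder(im,0,600-im.shape[0],0,0,0))
im=np.hstack(out);print(im.shape);cv2.imwrite('pics/seat.png',im[:,100:] if im.shape[1]>800 else im)
E
```

```text
t 10.5 tcp nest [-119.4   -8.3  256.5] F nest [ 0.7 -1.4 -1. ] M nest [-0.09  1.68 -0.06] w 22.1 rot err [ 0.45  0.07 -0.24]
(600, 900, 3)
```

View pics/seat.png

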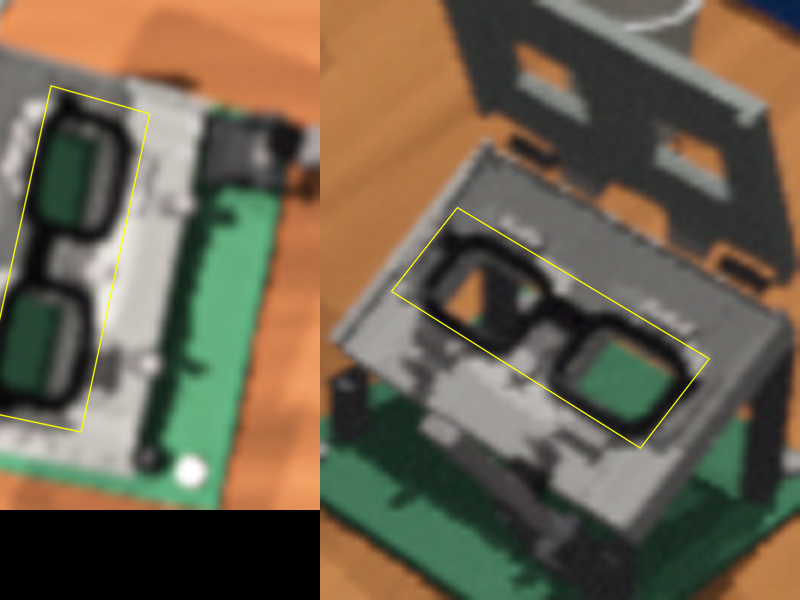

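The front lies flat between the fences with the nose gap over the block: the bridge is at (560,305) and the fences are visible on both sides. Both views put it at deck height or slightly below the model, so it is not sitting on a fence. Next is the lid.

```bash
cat > lidpath.py <<'E'
from h import *
def lp(th,rho=135,h=10,clear=0,y=60):
    e=th-np.radians(30);P=np.array([61.5-rho*np.cos(th)+(9.5+clear)*np.sin(th),y,9+rho*np.sin(th)+(9.5+clear)*np.cos(th)])
    X=N(J,P);u=np.array([np.cos(J[2]),np.sin(J[2]),0])
    return X+u*h/1000*np.clip(e/.15,-1,1)
if __name__=="__main__":
    R,t=nestpose(J);print("tab tip world",N(J,lid(1.8,[[-94,60,14.5]])).round(3))
    plan(lp(1.85,clear=30),[0,0,-1],R[:,1])
    for th in (1.9,1.85,1.8,1.7,1.6,1.4,1.2,1.0,.8,.6,.5,.4,.3,.2,.12): print(th,(lp(th)*1000).round())
E
python3 lidpath.py
```

```text
tab tip world [[0.471 0.178 0.274]]
t 10.7 tcp [496.1 -70.4 245.1] x [ 0.093  0.493 -0.865] y [-0.984  0.178 -0.005] F [ 0.5 -0.5  0. ] w 6.7 q6 [-11.   8.  -8. -31. -76.   9.]
 shift mm [-15.4 302.6  19. ] rotvec [-0.5163  0.0973  0.0017] deg 30.1
1.9 [477. 210. 258.]
1.85 [476. 204. 257.]
1.8 [474. 197. 255.]
1.7 [472. 184. 252.]
1.6 [470. 172. 247.]
1.4 [466. 149. 233.]
1.2 [462. 129. 215.]
1.0 [459. 113. 194.]
0.8 [457. 101. 170.]
0.6 [455.  90. 143.]
0.5 [454.  82. 130.]
0.4 [453.  76. 116.]
0.3 [453.  75. 103.]
0.2 [453.  78.  90.]
0.12 [454.  81.  79.]
```

>>> carry_out --pt "0 0 45 0 0 0 0" --pt "-3 20 85 -0.13 0.024 0 0" --pt "-6 60 98 -0.26 0.049 0 0" --pt "-9 105 98 -0.39 0.073 0 0" --pt "-12 152 98 -0.516 0.097 0.002 0"

```text
time_s: 11.2
tcp_pos: [0.4854, 0.0573, 0.3435]
eef_rot: [3.8, 86.5, 83.7]
contact_force: [2.2, 0.3, -0.7]
gripper_width: 0.0007
```

>>> carry_out --pt "-1 48 0 0 0 0 0" --pt "-2 96 0 0 0 0 0" --pt "-3 145 0 0 0 0 0" --pt "-3 155 -40 0 0 0 0" --pt "-3 155 -78 0 0 0 0"

```text
time_s: 11.7
tcp_pos: [0.4819, 0.2143, 0.2627]
eef_rot: [7.3, 86.3, 87.6]
contact_force: [0.2, -0.6, -0.9]
gripper_width: 0.0004
```

```bash
python3 - <<'E'
from lidpath import *
R,t=nestpose(J);plan(lp(1.85),[0,0,-1],R[:,1])
E
```

```text
t 11.7 tcp [481.9 214.3 262.7] x [ 0.003  0.064 -0.998] y [-0.986  0.169  0.008] F [ 0.2 -0.6 -0.9] w 0.4 q6 [ 43.   4. -15.  -3. -68. -52.]
 shift mm [ -6.3 -10.8  -5.8] rotvec [-0.0644  0.0029 -0.0058] deg 3.7
```

>>> carry_out --pt "-3 -5 -3 -0.03 0 0 0" --pt "-6 -10 -6 -0.064 0 -0.006 0" --pt "-7 -15 -8 -0.064 0 -0.006 0" --pt "-8 -20 -9 -0.064 0 -0.006 0" --pt "-9 -25 -10 -0.064 0 -0.006 0"

```text
time_s: 12.2
tcp_pos: [0.474, 0.1859, 0.254]
eef_rot: [-76.7, 89.8, 3.0]
contact_force: [0.7, 1.4, 0.1]
gripper_width: 0.0005
```

>>> carry_out --pt "-1 -6 -1 0 0 0 0" --pt "-2 -12 -3 0 0 0 0" --pt "-2 -18 -5 0 0 0 0"

```text
time_s: 12.5
tcp_pos: [0.4717, 0.1672, 0.2479]
eef_rot: [-116.7, 89.9, -37.0]
contact_force: [-0.5, 0.3, 0.6]
gripper_width: 0.0007
```

```bash
python3 - <<'E'
from lidpath import *
R,t=nestpose(J);plan(lp(1.4),[0,0,-1],R[:,1])
E
```

```text
t 12.5 tcp [471.7 167.2 247.9] x [ 0.002 -0.001 -1.   ] y [-0.984  0.18  -0.002] F [-0.5  0.3  0.6] w 0.7 q6 [ 42.   3. -19.   0. -68. -53.]
 shift mm [ -5.8 -18.4 -14.6] rotvec [0.0012 0.0016 0.0051] deg 0.3
```

```bash
cat > lidang.py <<'E'
from h import *
def score(img,segs3d):
    g=cv2.GaussianBlur(img.astype(np.float32),(0,0),.8);s=[]
    for ab in segs3d:
        t=np.linspace(.05,.95,30)[:,None];u=proj("scene",ab[0]*(1-t)+ab[1]*t);d=u[-1]-u[0];nr=np.array([-d[1],d[0]])/np.linalg.norm(d)
        v=[cv2.remap(g,(u+k*nr)[None,:,0].astype(np.float32),(u+k*nr)[None,:,1].astype(np.float32),1)[0] for k in(-1,1)]
        s.append(np.linalg.norm(v[0]-v[1],axis=1).mean())
    return np.mean(s)
def lidest(img,ths=np.arange(0,2.01,.02)):
    sc=[]
    for th in ths:
        L=lambda *p:[N(J,lid(th,[a,b])) for a,b in p]
        w=[[15,-17],[15,-59],[-15,-59],[-15,-17]];z=10.5 if th>1.2 else 18.5
        S=L(*[([*w[i],z],[*w[(i+1)%4],z]) for i in range(4)],([-58,-20,10.5],[-58,-86,10.5]),([-58,-20,18.5],[-58,-86,18.5]),([-58,-86,z],[45,-86,z]))
        sc.append(score(img,S))
    sc=np.array(sc);i=np.argsort(-sc)[:6];return [(ths[k].round(2),sc[k].round(1)) for k in i]
if __name__=="__main__":
    print(lidest(cv2.imread("pics/s_raw.png")));print(lidest(cv2.imread("pics/s_s.png")));im=r.capture("scene");cv2.imwrite("pics/s_l.png",im);print(lidest(im))
E
python3 lidang.py
```

```text
[(np.float64(1.76), np.float32(49.7)), (np.float64(1.78), np.float32(44.3)), (np.float64(1.74), np.float32(43.6)), (np.float64(1.82), np.float32(41.4)), (np.float64(1.8), np.float32(40.1)), (np.float64(1.84), np.float32(37.8))]
[(np.float64(1.76), np.float32(53.4)), (np.float64(1.78), np.float32(47.7)), (np.float64(1.74), np.float32(46.9)), (np.float64(0.02), np.float32(45.4)), (np.float64(0.04), np.float32(45.4)), (np.float64(0.0), np.float32(44.6))]
[(np.float64(1.32), np.float32(40.0)), (np.float64(1.2), np.float32(38.5)), (np.float64(1.34), np.float32(36.9)), (np.float64(1.26), np.float32(36.5)), (np.float64(1.3), np.float32(35.8)), (np.float64(1.56), np.float32(35.4))]
```

>>> carry_out --pt "-4 -7 -8 0 0 0.005 0" --pt "-6 -18 -15 0 0 0.005 0" --pt "-8 -28 -24 0 0 0.005 0" --pt "-10 -38 -33 0 0 0.005 0" --pt "-12 -46 -43 0 0 0.005 0"

```text
time_s: 13.05
tcp_pos: [0.4594, 0.1208, 0.204]
eef_rot: [-134.5, 89.9, -54.5]
contact_force: [0.3, 0.8, 0.9]
gripper_width: 0.0004
```

>>> carry_out --pt "-1 -8 -11 0 0 0 0" --pt "-2 -14 -23 0 0 0 0" --pt "-3 -20 -35 0 0 0 0"

```text
time_s: 13.35
tcp_pos: [0.4566, 0.1014, 0.1687]
eef_rot: [-134.5, 89.9, -54.6]
contact_force: [-0.1, 0.5, 0.1]
gripper_width: 0.0009
```

```bash
python3 - <<'E'
from lidpath import *
import lidang
R,t=nestpose(J);plan(lp(.6),[0,0,-1],R[:,1])
im=r.capture("scene");print(lidang.lidest(im))
E
```

```text
t 13.35 tcp [456.6 101.4 168.7] x [ 0.001 -0.002 -1.   ] y [-0.985  0.174 -0.001] F [-0.1  0.5  0.1] w 0.9 q6 [ 37.   4. -29.   0. -57. -47.]
 shift mm [ -1.1 -11.4 -25.4] rotvec [ 0.0017  0.0012 -0.0002] deg 0.1
[(np.float64(0.76), np.float32(67.6)), (np.float64(0.78), np.float32(67.6)), (np.float64(0.74), np.float32(58.9)), (np.float64(1.34), np.float32(58.6)), (np.float64(0.8), np.float32(57.9)), (np.float64(1.32), np.float32(57.8))]
```

>>> carry_out --pt "-1 -5 -12 0 0 0 0" --pt "-2 -11 -26 0 0 0 0" --pt "-3 -19 -39 0 0 0 0" --pt "-4 -25 -53 0 0 0 0" --pt "-4 -26 -66 0 0 0 0"

```text
time_s: 13.9
tcp_pos: [0.4525, 0.0754, 0.103]
eef_rot: [-137.6, 89.9, -57.7]
contact_force: [0.1, 0.3, 0.7]
gripper_width: 0.0005
```

>>> carry_out --pt "0 2 -7 0 0 0 0" --pt "0 3 -13 0 0 0 0" --pt "1 5 -19 0 0 0 0" --pt "1 5 -19 0 0 0 0"

```text
time_s: 14.3
tcp_pos: [0.4537, 0.0812, 0.0843]
eef_rot: [-146.7, 89.9, -66.8]
contact_force: [-0.1, -0.1, 0.3]
gripper_width: 0.0004
```

```bash
python3 - <<'E'
from lidpath import *
import lidang
nst();R,t=nestpose(J);plan(lp(.12),[0,0,-1],R[:,1])
im=r.capture("scene");print(lidang.lidest(im))
E
```

```text
t 14.3 tcp nest [-77.4  60.2  43.9] F nest [0.1 0.1 0.3] M nest [ 0.09  0.04 -0.08] w 0.4 rot err [  0.05 -30.1   -0.06]
t 14.3 tcp [453.7  81.2  84.3] x [ 0.001 -0.002 -1.   ] y [-0.985  0.174 -0.001] F [-0.1 -0.1  0.3] w 0.4 q6 [ 35.   9. -37.   0. -44. -45.]
 shift mm [ 0.1 -0.2 -5.1] rotvec [ 0.002   0.0008 -0.0008] deg 0.1
[(np.float64(0.12), np.float32(82.7)), (np.float64(0.1), np.float32(81.4)), (np.float64(0.14), np.float32(81.3)), (np.float64(0.08), np.float32(77.6)), (np.float64(0.16), np.float32(77.1)), (np.float64(0.06), np.float32(72.1))]
```

>>> carry_out --pt "0 0 -3 0 0 0 0" --pt "0 0 -5 0 0 0 0" --pt "0 0 -5 0 0 0 0"

```text
time_s: 14.65
tcp_pos: [0.4537, 0.081, 0.0798]
eef_rot: [-125.1, 89.9, -45.2]
contact_force: [-0.4, -0.4, 0.6]
gripper_width: 0.0003
```

>>> carry_out --pt "0 0 -2 0 0 0 0" --pt "0 0 -3 0 0 0 0" --pt "0 0 -3 0 0 0 0"

```text
time_s: 14.95
tcp_pos: [0.4539, 0.081, 0.0769]
eef_rot: [-120.5, 89.9, -40.6]
contact_force: [-0.5, 0.6, 1.5]
gripper_width: 0.0004
```

```bash
cat > cp.py <<'E'
from h import *
def cpn(ph,rho=96,h=10,clear=0):
    k=np.clip((ph-.1)/.25,0,1)
    return np.array([-75.5+rho*np.cos(ph)-(4+clear)*np.sin(ph)-h*k,-68,33.5+rho*np.sin(ph)+(4+clear)*np.cos(ph)])
if __name__=="__main__":
    R,t=nestpose(J);print("tip",N(J,clamp(1.6,[[30.5,-68,37.5]])).round(3))
    plan(N(J,cpn(1.6,90,clear=30)),-R[:,2],R[:,1])
    for ph in (1.6,1.5,1.4,1.3,1.2,1.1,1.,.9,.8,.7,.6,.5,.4,.35,.3,.2,.1,0): print(ph,(N(J,cpn(ph))*1000).round(),cpn(ph).round())
E
python3 cp.py
```

```text
tip [[0.571 0.007 0.164]]
t 14.95 tcp [453.9  81.   76.9] x [ 0.002 -0.001 -1.   ] y [-0.985  0.174 -0.002] F [-0.5  0.6  1.5] w 0.4 q6 [ 35.  10. -37.   0. -43. -45.]
 shift mm [112.4 -99.   53.1] rotvec [ 0.517  -0.0897  0.    ] deg 30.1
1.6 [570.   4. 151.] [-92. -68. 129.]
1.5 [572.  12. 156.] [-83. -68. 130.]
1.4 [573.  21. 160.] [-73. -68. 129.]
1.3 [575.  30. 163.] [-64. -68. 127.]
1.2 [576.  39. 166.] [-54. -68. 124.]
1.1 [578.  48. 167.] [-46. -68. 121.]
1.0 [580.  58. 167.] [-37. -68. 116.]
0.9 [581.  67. 167.] [-29. -68. 111.]
0.8 [583.  76. 165.] [-21. -68. 105.]
0.7 [585.  85. 163.] [-15. -68.  98.]
0.6 [586.  94. 160.] [ -9. -68.  91.]
0.5 [588. 103. 155.] [ -3. -68.  83.]
0.4 [589. 111. 150.] [  1. -68.  75.]
0.35 [590. 115. 147.] [  3. -68.  70.]
0.3 [591. 120. 145.] [  7. -68.  66.]
0.2 [593. 130. 141.] [ 14. -68.  56.]
0.1 [594. 140. 136.] [ 20. -68.  47.]
0 [595. 145. 128.] [ 20. -68.  38.]
```

>>> carry_out --pt "0 0 45 0 0 0 0" --pt "0 -10 90 0 0 0 0" --pt "10 -45 125 0.13 -0.0225 0 0" --pt "35 -80 140 0.26 -0.045 0 0" --pt "65 -110 140 0.39 -0.0675 0 0"

```text
time_s: 15.45
tcp_pos: [0.5074, -0.0146, 0.2185]
eef_rot: [0.1, 70.5, 80.2]
contact_force: [1.0, 1.1, -0.0]
gripper_width: 0.0008
```

>>> carry_out --pt "25 -20 0 0.127 -0.022 0 0" --pt "47 -35 -30 0.127 -0.022 0 0" --pt "47 -22 -65 0.127 -0.022 0 0" --pt "47 4 -87 0.127 -0.022 0 0" --pt "47 10 -87 0.127 -0.022 0 0"

```text
time_s: 15.95
tcp_pos: [0.5502, -0.0038, 0.1233]
eef_rot: [2.2, 63.4, 81.8]
contact_force: [-0.7, -0.6, 1.3]
gripper_width: 0.0005
```

```bash
python3 - <<'E'
from cp import *
import lidang
nst();R,t=nestpose(J);plan(N(J,cpn(1.5)),-R[:,2],R[:,1])
im=r.capture("scene");cv2.imwrite("pics/s_c.png",im);print(lidang.lidest(im))
E
```

```text
t 15.95 tcp nest [-115.8  -49.6  111.1] F nest [-0.   0.6  1.5] M nest [0.02 1.52 0.01] w 0.5 rot err [-0.84 -3.46  0.5 ]
t 15.95 tcp [550.2  -3.8 123.3] x [ 0.063  0.443 -0.894] y [-0.984  0.175  0.017] F [-0.7 -0.6  1.3] w 0.5 q6 [ -1.  17. -13. -31. -61.   6.]
 shift mm [21.5 15.9 32.5] rotvec [ 0.0565 -0.0273  0.0003] deg 3.6
[(np.float64(0.06), np.float32(64.4)), (np.float64(0.08), np.float32(63.4)), (np.float64(0.04), np.float32(63.3)), (np.float64(0.1), np.float32(60.4)), (np.float64(0.02), np.float32(60.3)), (np.float64(0.0), np.float32(56.0))]
```

>>> carry_out --pt "9 -3 5 0.03 -0.014 0 0" --pt "17.6 -6 11 0.0565 -0.027 0 0" --pt "17.6 -6 11 0.0565 -0.027 0 0" --pt "17.6 -6 11 0.0565 -0.027 0 0"

```text
time_s: 16.4
tcp_pos: [0.5705, -0.0115, 0.1391]
eef_rot: [-1.0, 60.0, 79.1]
contact_force: [-0.2, -0.2, -0.6]
gripper_width: 0.0002
```

```bash
python3 - <<'E'
from cp import *
nst();R,t=nestpose(J);plan(N(J,cpn(1.5)),-R[:,2],R[:,1])
u=proj("scene",N(J,[-90,-68,120]))[0].astype(int)
im=r.capture("scene")
cv2.imwrite("pics/c1.png",cv2.resize(im[u[1]-70:u[1]+70,u[0]-70:u[0]+70],None,fx=4,fy=4,interpolation=cv2.INTER_CUBIC));print(u)
E
```

```text
t 16.4 tcp nest [-111.4  -71.   126.8] F nest [-0.5  0.2 -0.4] M nest [ 0.15  1.64 -0.06] w 0.2 rot err [ 0.42 -0.04 -0.23]
t 16.4 tcp [570.5 -11.5 139.1] x [ 0.094  0.49  -0.866] y [-0.985  0.175 -0.008] F [-0.2 -0.2 -0.6] w 0.2 q6 [ -4.  18.  -9. -34. -63.  10.]
 shift mm [ 1.1 23.7 16.8] rotvec [0.0022 0.0081 0.0001] deg 0.5
[294 201]
```

>>> carry_out --pt "-2 12 7 0 0.008 0 0" --pt "-1 24 14 0 0.008 0 0" --pt "0 33 18 0 0.008 0 0" --pt "2 42 21 0 0.008 0 0" --pt "3 51 24 0 0.008 0 0"

```text
time_s: 16.95
tcp_pos: [0.5735, 0.0397, 0.1631]
eef_rot: [-0.2, 60.2, 79.9]
contact_force: [1.7, -5.9, -2.2]
gripper_width: 0.0003
```

```bash
cat >> lidang.py <<'E'
def clampest(img,phs=np.arange(-.1,1.71,.02)):
    sc=[]
    for ph in phs:
        C=lambda a,b:N(J,clamp(ph,[a,b]))
        sc.append(score(img,[C([-60,-76,37.5],[30.5,-76,37.5]),C([-60,-60,37.5],[30.5,-60,37.5]),C([-60,-76,29.5],[30.5,-76,29.5]),C([30.5,-76,37.5],[30.5,-60,37.5])]))
    sc=np.array(sc);i=np.argsort(-sc)[:8];return [(phs[k].round(2),float(sc[k].round(1))) for k in i]
E
python3 - <<'E'
from cp import *
import lidang
nst();print(lidang.clampest(cv2.imread("pics/s_raw.png")));print(lidang.clampest(r.capture("scene")))
E
```

```text
t 16.95 tcp nest [-55.3 -65.1 122.1] F nest [-5.9 -2.7  0.9] M nest [-0.93  3.69 -0.06] w 0.3 rot err [ 0.04 -0.19 -0.08]
[(np.float64(1.64), 56.400001525878906), (np.float64(1.62), 47.599998474121094), (np.float64(1.66), 46.599998474121094), (np.float64(1.22), 35.099998474121094), (np.float64(1.24), 34.79999923706055), (np.float64(1.54), 34.599998474121094), (np.float64(1.2), 34.29999923706055), (np.float64(1.26), 33.0)]
[(np.float64(0.46), 47.0), (np.float64(0.44), 46.79999923706055), (np.float64(0.48), 46.0), (np.float64(0.42), 45.599998474121094), (np.float64(0.5), 44.0), (np.float64(0.4), 44.0), (np.float64(0.38), 42.099998474121094), (np.float64(0.52), 41.099998474121094)]
```

>>> carry_out --pt "3 9 1 0 0 0 0" --pt "5 19 1.5 0 0 0 0" --pt "7 28 1 0 0 0 0" --pt "9 37 -1 0 0 0 0" --pt "11 46 -3 0 0 0 0"

```text
time_s: 17.5
tcp_pos: [0.5834, 0.0863, 0.1598]
eef_rot: [0.1, 60.1, 80.1]
contact_force: [-4.3, -4.1, 4.7]
gripper_width: 0.0007
```

```bash
python3 - <<'E'
from cp import *
import lidang
nst();im=r.capture("scene");print(lidang.clampest(im)[:4],lidang.lidest(im)[:3])
E
```

```text
t 17.5 tcp nest [-15.7 -66.7  95.5] F nest [-1.8  3.5  6.5] M nest [ 1.18  2.32 -0.02] w 0.7 rot err [-0.1  -0.12 -0.06]
[(np.float64(1.3), 40.29999923706055), (np.float64(1.28), 40.099998474121094), (np.float64(1.52), 35.70000076293945), (np.float64(1.54), 33.0)] [(np.float64(1.28), np.float32(38.5)), (np.float64(1.26), np.float32(35.0)), (np.float64(1.3), np.float32(34.4))]
```

>>> carry_out --pt "1.5 4.5 -1.5 0 0 0 0" --pt "3 9 -3.5 0 0 0 0" --pt "4 13 -5.5 0 0 0 0" --pt "5 17 -7.5 0 0 0 0" --pt "6 21 -10 0 0 0 0"

```text
time_s: 18.05
tcp_pos: [0.589, 0.1071, 0.1495]
eef_rot: [0.2, 60.1, 80.2]
contact_force: [-5.3, -2.8, 5.7]
gripper_width: 0.0006
```

```bash
python3 - <<'E'
from cp import *
nst();R,t=nestpose(J);plan(N(J,cpn(.35,94)),-R[:,2],R[:,1])
E
```

```text
t 18.05 tcp nest [ -2.2 -68.5  75.8] F nest [-0.3  4.7  6.8] M nest [ 1.72  1.89 -0.04] w 0.6 rot err [-0.15 -0.1  -0.03]
t 18.05 tcp [589.  107.1 149.5] x [ 0.084  0.491 -0.867] y [-0.985  0.173  0.002] F [-5.3 -2.8  5.7] w 0.6 q6 [  8.  16. -10. -34. -59.  -2.]
 shift mm [ 0.6  6.3 -3.6] rotvec [ 0.0014 -0.0023 -0.0018] deg 0.2
```

>>> carry_out --pt "0.6 3.1 -1.8 0 0 0 0" --pt "1.1 6.2 -3.7 0 0 0 0" --pt "1.1 6.2 -3.7 0 0 0 0"

```text
time_s: 18.35
tcp_pos: [0.5901, 0.1135, 0.1455]
eef_rot: [0.3, 60.1, 80.3]
contact_force: [-3.4, -2.6, 2.2]
gripper_width: 0.0006
```

>>> carry_out --pt "0.5 2.8 -2.4 0 0 0 0" --pt "1.0 5.6 -4.9 0 0 0 0" --pt "1.0 5.6 -4.9 0 0 0 0"

```text
time_s: 18.65
tcp_pos: [0.5915, 0.1191, 0.1408]
eef_rot: [0.2, 60.1, 80.2]
contact_force: [-3.4, -1.6, 3.1]
gripper_width: 0.0004
```

```bash
python3 - <<'E'
from cp import *
nst()
E
```

```text
t 18.65 tcp nest [  4.  -68.9  62.1] F nest [-0.3  3.   3.7] M nest [ 1.18  1.77 -0.04] w 0.4 rot err [-0.12 -0.07 -0.01]
```

>>> carry_out --pt "0.4 2.2 -2.1 0 0 0 0" --pt "0.4 2.2 -2.1 0 0 0 0"

```text
time_s: 18.85
tcp_pos: [0.5921, 0.1212, 0.1388]
eef_rot: [0.2, 60.1, 80.1]
contact_force: [-4.0, -2.3, 4.1]
gripper_width: 0.0004
```

>>> carry_out --pt "0.4 2.2 -2.1 0 0 0 0" --pt "0.4 2.2 -2.1 0 0 0 0"

```text
time_s: 19.05
tcp_pos: [0.5926, 0.1234, 0.1367]
eef_rot: [0.1, 60.1, 80.1]
contact_force: [-4.1, -2.2, 3.9]
gripper_width: 0.0002
```

>>> carry_out --pt "0.4 2.0 -2.3 0 0 0 0" --pt "0.4 2.0 -2.3 0 0 0 0"

```text
time_s: 19.25
tcp_pos: [0.593, 0.1255, 0.1345]
eef_rot: [0.1, 60.1, 80.1]
contact_force: [-4.1, -1.3, 3.8]
gripper_width: 0.0001
```

```bash
python3 - <<'E'
from cp import *
nst()
E
```

```text
t 19.25 tcp nest [  6.5 -69.3  53.3] F nest [0.2 3.8 4.3] M nest [1.37 1.46 0.01] w 0.1 rot err [-0.09 -0.06 -0.01]
```

>>> carry_out --pt "0.4 1.8 -2.2 0 0 0 0" --pt "0.4 1.8 -2.2 0 0 0 0"

```text
time_s: 19.45
tcp_pos: [0.5935, 0.1274, 0.1324]
eef_rot: [0.1, 60.1, 80.1]
contact_force: [-3.3, -1.1, 4.8]
gripper_width: 0.0006
```

>>> carry_out --pt "0.3 1.6 -2.2 0 0 0 0" --pt "0.3 1.6 -2.2 0 0 0 0"

```text
time_s: 19.65
tcp_pos: [0.5939, 0.1291, 0.1303]
eef_rot: [0.1, 60.0, 80.1]
contact_force: [-3.6, -0.9, 4.6]
gripper_width: 0.0003
```

```bash
python3 - <<'E'
from cp import *
import lidang
nst();im=r.capture("scene");print(lidang.clampest(im,np.arange(-.05,.6,.02))[:5],lidang.lidest(im,np.arange(0,.3,.01))[:5])
E
```

```text
t 19.65 tcp nest [  7.6 -69.5  47.9] F nest [1.  3.4 4.7] M nest [ 1.33  1.19 -0.02] w 0.3 rot err [-0.07 -0.05 -0.02]
[(np.float64(0.07), 17.700000762939453), (np.float64(0.05), 17.600000381469727), (np.float64(0.09), 17.399999618530273), (np.float64(0.03), 17.100000381469727), (np.float64(0.11), 16.799999237060547)] [(np.float64(0.0), np.float32(21.7)), (np.float64(0.01), np.float32(21.5)), (np.float64(0.02), np.float32(21.3)), (np.float64(0.03), np.float32(21.0)), (np.float64(0.04), np.float32(20.8))]
```

>>> carry_out --pt "0.3 1.4 -2.1 0 0 0 0" --pt "0.3 1.4 -2.1 0 0 0 0"

```text
time_s: 19.9
tcp_pos: [0.5944, 0.1306, 0.1282]
eef_rot: [0.1, 60.0, 80.0]
contact_force: [-3.1, -1.7, 5.3]
gripper_width: 0.0004
```

>>> carry_out --pt "0.2 1.2 -1.9 0 0 0 0" --pt "0.2 1.2 -1.9 0 0 0 0"

```text
time_s: 20.1
tcp_pos: [0.5947, 0.1318, 0.1265]
eef_rot: [0.0, 60.0, 80.0]
contact_force: [-3.0, 0.0, 5.6]
gripper_width: 0.0003
```

```bash
python3 - <<'E'
from cp import *
nst()
E
```

```text
t 20.1 tcp nest [  8.2 -69.8  43.2] F nest [2.4 2.9 5.1] M nest [ 1.27  0.95 -0.04] w 0.3 rot err [-0.04 -0.03 -0.03]
```

>>> carry_out --pt "0.2 1.1 -1.9 0 0 0 0" --pt "0.2 1.1 -1.9 0 0 0 0"

```text
time_s: 20.3
tcp_pos: [0.595, 0.133, 0.1247]
eef_rot: [0.0, 60.0, 80.0]
contact_force: [-2.9, -1.6, 5.6]
gripper_width: 0.0005
```

>>> carry_out --pt "0.2 1.0 -1.7 0 0 0 0" --pt "0.2 1.0 -1.7 0 0 0 0"

```text
time_s: 20.5
tcp_pos: [0.5952, 0.1341, 0.123]
eef_rot: [0.0, 60.0, 80.0]
contact_force: [-2.8, -0.6, 4.8]
gripper_width: 0.0005
```

```bash
python3 - <<'E'
from cp import *
nst()
b=(262,110);f=7
im=r.capture("scene");cv2.imwrite("pics/s_p.png",im)
a=cv2.resize(im[110:215,265:360],None,fx=5,fy=5,interpolation=cv2.INTER_CUBIC)
im=r.capture("top");c=cv2.resize(im[150:245,185:245],None,fx=5,fy=5,interpolation=cv2.INTER_CUBIC)
cv2.imwrite("pics/press.png",np.hstack([a,cv2.copyMakeBorder(c,0,a.shape[0]-c.shape[0],0,0,0)]))
E
```

```text
t 20.5 tcp nest [  8.4 -69.9  39.1] F nest [1.5 2.6 4.6] M nest [ 1.09  0.83 -0.04] w 0.5 rot err [-0.02 -0.01 -0.04]
```

>>> carry_out --pt "0.2 1.0 -1.7 0 0 0 0" --pt "0.2 1.0 -1.7 0 0 0 0"

```text
time_s: 20.8
tcp_pos: [0.5956, 0.135, 0.1214]
eef_rot: [-0.0, 60.0, 80.0]
contact_force: [-1.7, -0.3, 6.4]
gripper_width: 0.0007
```

>>> carry_out --pt "0.2 1.0 -1.7 0 0 0 0" --pt "0.2 1.0 -1.7 0 0 0 0"

```text
time_s: 21.0
tcp_pos: [0.5957, 0.136, 0.1198]
eef_rot: [-0.0, 60.0, 80.0]
contact_force: [-2.6, 0.9, 6.4]
gripper_width: 0.0003
```

```bash
python3 - <<'E'
from cp import *
nst()
E
```

```text
t 21.0 tcp nest [  8.6 -70.1  35.2] F nest [3.6 2.7 5.3] M nest [ 1.31  0.51 -0.05] w 0.3 rot err [-0.01 -0.01 -0.04]
```

>>> carry_out --pt "0.1 0.8 -1.4 0 0 0 0" --pt "0.1 0.8 -1.4 0 0 0 0"

```text
time_s: 21.2
tcp_pos: [0.5959, 0.1367, 0.1186]
eef_rot: [-0.1, 60.0, 79.9]
contact_force: [-3.8, -1.1, 8.6]
gripper_width: 0.0006
```

>>> carry_out --pt "0.1 0.7 -1.3 0 0 0 0" --pt "0.1 0.7 -1.3 0 0 0 0"

```text
time_s: 21.4
tcp_pos: [0.596, 0.1373, 0.1175]
eef_rot: [-0.1, 60.0, 79.9]
contact_force: [-4.5, -0.5, 9.8]
gripper_width: 0.0005
```

>>> carry_out --pt "0.1 0.7 -1.3 0 0 0 0" --pt "0.1 0.7 -1.3 0 0 0 0"

```text
time_s: 21.6
tcp_pos: [0.5962, 0.1379, 0.1165]
eef_rot: [-0.1, 60.0, 79.9]
contact_force: [-4.7, -1.7, 11.9]
gripper_width: 0.0005
```

```bash
python3 - <<'E'
from cp import *
nst()
E
```

```text
t 21.6 tcp nest [  8.6 -70.2  31.4] F nest [ 3.8  4.3 11.5] M nest [ 2.02  0.38 -0.09] w 0.5 rot err [ 0.01 -0.01 -0.09]
```

>>> carry_out --pt "-1 -6 10 0 0 0 0" --pt "-4 -22 38 0 0 0 0" --pt "-8 -60 70 0 0 0 0" --pt "-12 -105 90 0 0 0 0" --pt "-16 -150 110 0 0 0 0"

```text
time_s: 22.1
tcp_pos: [0.5798, -0.0138, 0.2267]
eef_rot: [-0.2, 60.1, 79.9]
contact_force: [1.0, 0.9, -0.2]
gripper_width: -0.0001
```

>>> carry_out --pt "-10 -45 5 0 0 0 0" --pt "-20 -90 10 0 0 0 0" --pt "-30 -130 10 0 0 0 0"

```text
time_s: 22.4
tcp_pos: [0.5498, -0.145, 0.2361]
eef_rot: [-0.2, 60.1, 79.7]
contact_force: [0.9, 0.7, 0.4]
gripper_width: 0.0003
```

```bash
python3 - <<'E'
from cp import *
import lidang
nst();im=np.mean([r.capture("scene") for _ in range(3)],0).astype('uint8');cv2.imwrite("pics/s_e.png",im)
print(lidang.clampest(im)[:5],lidang.lidest(im,np.arange(-.05,.3,.01))[:5])
a=cv2.resize(im[125:228,275:360],None,fx=5.8,fy=5.8,interpolation=cv2.INTER_CUBIC)
im=r.capture("top");c=cv2.resize(im[150:250,192:242],None,fx=5.8,fy=5.8,interpolation=cv2.INTER_CUBIC);cv2.imwrite("pics/t_e.png",im)
o=np.hstack([a,cv2.copyMakeBorder(c,0,a.shape[0]-c.shape[0],0,0,0)]);print(o.shape);cv2.imwrite("pics/end.png",o[:600])
E
```

```text
t 22.4 tcp nest [-179.9  -73.9  278.3] F nest [ 0.9 -0.8 -0.1] M nest [-0.03  1.64 -0.06] w 0.3 rot err [ 0.1  -0.13 -0.03]
[(np.float64(-0.06), 63.0), (np.float64(-0.04), 61.79999923706055), (np.float64(-0.08), 61.20000076293945), (np.float64(-0.02), 58.29999923706055), (np.float64(-0.1), 58.0)] [(np.float64(-0.04), np.float32(63.4)), (np.float64(-0.03), np.float32(63.3)), (np.float64(-0.05), np.float32(63.1)), (np.float64(-0.02), np.float32(62.9)), (np.float64(-0.01), np.float32(62.0))]
(597, 783, 3)
```

View pics/end.png

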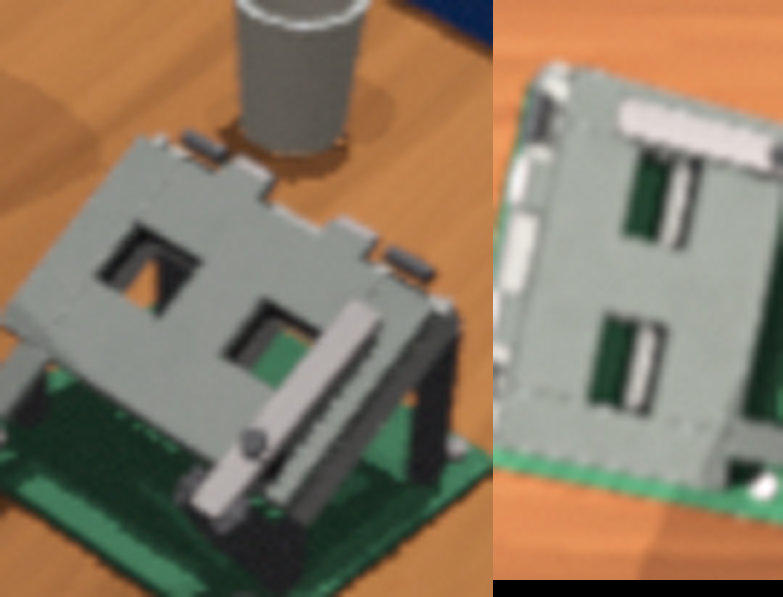

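The last picture shows the lid flat on the deck and the strap lying over it, with its tip at (365,315) and the foot on the -y strip. The angle estimates are near 0, with a bias of about ±0.03. To be sure the lid is fully home, I'll press again by feel to about 18–20 N.

>>> carry_out --pt "10 47 0 0 0 0 0" --pt "20 94 -5 0 0 0 0" --pt "28 140 -12 0 0 0 0" --pt "34 184 -25 0 0 0 0" --pt "38 220 -50 0 0 0 0"

```text
time_s: 23.1
tcp_pos: [0.5888, 0.0811, 0.1866]
eef_rot: [-0.4, 60.0, 79.7]
contact_force: [-0.0, -0.3, -0.7]
gripper_width: 0.0001
```

>>> carry_out --pt "2 18 -18 0 0 0 0" --pt "4 36 -35 0 0 0 0" --pt "5 53 -52 0 0 0 0" --pt "5 53 -52 0 0 0 0"

```text
time_s: 23.5
tcp_pos: [0.5909, 0.1336, 0.1305]
eef_rot: [0.5, 60.1, 80.6]
contact_force: [-0.2, -0.9, -0.7]
gripper_width: 0.0005
```

```bash
python3 - <<'E'
from cp import *
nst();R,t=nestpose(J);plan(N(J,[10,-68,38]),-R[:,2],R[:,1])
E
```

```text
t 23.5 tcp nest [ 11.2 -65.8  46.1] F nest [-1.2 -0.  -0.1] M nest [ 0.13  1.74 -0.03] w 0.5 rot err [-0.32 -0.1  -0.03]
t 23.5 tcp [590.9 133.6 130.5] x [ 0.082  0.492 -0.867] y [-0.985  0.171  0.005] F [-0.2 -0.9 -0.7] w 0.5 q6 [ 11.  18. -11. -34. -56.  -3.]
 shift mm [ 2.7  2.6 -7.6] rotvec [ 0.0009 -0.0048 -0.0033] deg 0.3
```

>>> carry_out --pt "1.5 2 -4.5 0.001 -0.005 -0.003 0" --pt "3 4 -9 0.001 -0.005 -0.003 0" --pt "3 4 -9 0.001 -0.005 -0.003 0"

```text
time_s: 23.8
tcp_pos: [0.5959, 0.1344, 0.1238]
eef_rot: [-0.5, 60.0, 79.4]
contact_force: [0.1, 0.5, 0.0]
gripper_width: 0.0002
```

>>> carry_out --pt "0.2 1.0 -1.7 0 0 0 0" --pt "0.2 1.0 -1.7 0 0 0 0"

```text
time_s: 24.0
tcp_pos: [0.5961, 0.1351, 0.1223]
eef_rot: [-0.5, 60.0, 79.3]
contact_force: [-0.3, -0.6, -0.6]
gripper_width: 0.0006
```

>>> carry_out --pt "0.2 1.0 -1.7 0 0 0 0" --pt "0.2 1.0 -1.7 0 0 0 0"

```text
time_s: 24.2
tcp_pos: [0.5962, 0.1364, 0.1203]
eef_rot: [-0.4, 60.0, 79.4]
contact_force: [-0.1, 0.5, -0.1]
gripper_width: 0.0004
```

```bash
python3 - <<'E'
from cp import *
nst()
E
```

```text
t 24.2 tcp nest [  9.2 -70.5  35.4] F nest [ 0.4  0.2 -0.3] M nest [ 0.1   1.62 -0.08] w 0.4 rot err [0.28 0.02 0.04]
```

>>> carry_out --pt "0 1.0 -1.7 0 0 0 0" --pt "0 1.0 -1.7 0 0 0 0"

```text
time_s: 24.4
tcp_pos: [0.596, 0.1376, 0.1184]
eef_rot: [-0.4, 60.0, 79.4]
contact_force: [0.9, 0.8, -0.1]
gripper_width: 0.0002
```

>>> carry_out --pt "0.1 0.8 -1.3 0 0 0 0" --pt "0.1 0.8 -1.3 0 0 0 0"

```text
time_s: 24.6
tcp_pos: [0.5963, 0.1383, 0.1175]
eef_rot: [-0.5, 60.0, 79.4]
contact_force: [0.7, -0.3, 0.9]
gripper_width: 0.0002
```

>>> carry_out --pt "0.1 0.8 -1.3 0 0 0 0" --pt "0.1 0.8 -1.3 0 0 0 0"

```text
time_s: 24.8
tcp_pos: [0.5965, 0.1385, 0.117]
eef_rot: [-0.6, 60.0, 79.3]
contact_force: [-3.6, -4.3, 6.9]
gripper_width: 0.0004
```

```bash
python3 - <<'E'
from cp import *
nst()
E
```

```text
t 24.8 tcp nest [  9.4 -70.4  31.5] F nest [-0.7  2.8  8.4] M nest [ 1.08  1.78 -0.15] w 0.4 rot err [ 0.3  -0.01 -0.05]
```

>>> carry_out --pt "0 0.5 -0.9 0 0 0 0" --pt "0 0.5 -0.9 0 0 0 0"

```text
time_s: 25.0
tcp_pos: [0.5965, 0.1387, 0.1167]
eef_rot: [-0.6, 60.0, 79.3]
contact_force: [-4.3, -6.2, 12.8]
gripper_width: 0.0006
```

>>> carry_out --pt "0 0.5 -0.9 0 0 0 0" --pt "0 0.5 -0.9 0 0 0 0"

```text
time_s: 25.2
tcp_pos: [0.5966, 0.139, 0.1163]
eef_rot: [-0.7, 60.0, 79.3]
contact_force: [-5.5, -7.7, 16.3]
gripper_width: 0.0002
```

```bash
python3 - <<'E'
from cp import *
nst()
E
```

```text
t 25.2 tcp nest [  9.5 -70.4  30.7] F nest [ 0.7  4.1 18.4] M nest [ 1.95  1.7  -0.11] w 0.2 rot err [ 0.34 -0.01 -0.1 ]
```

>>> carry_out --pt "-0.5 -3 5 0 0 0 0" --pt "-2 -12 20 0 0 0 0" --pt "-5 -32 50 0 0 0 0" --pt "-9 -70 80 0 0 0 0" --pt "-13 -115 100 0 0 0 0"

```text
time_s: 25.7
tcp_pos: [0.5835, 0.0249, 0.2166]
eef_rot: [-0.7, 60.0, 79.3]
contact_force: [1.3, -0.7, -0.4]
gripper_width: 0.0001
```

>>> carry_out --pt "-10 -45 5 0 0 0 0" --pt "-20 -90 10 0 0 0 0" --pt "-30 -135 15 0 0 0 0" --pt "-40 -180 20 0 0 0 0" --pt "-40 -180 20 0 0 0 0"

```text
time_s: 26.2
tcp_pos: [0.5426, -0.16, 0.2342]
eef_rot: [-0.4, 60.1, 79.1]
contact_force: [-0.0, -0.5, -0.4]
gripper_width: 0.0002
```

```bash
python3 - <<'E'
from cp import *
import lidang
nst();im=np.mean([r.capture("scene") for _ in range(3)],0).astype('uint8')
old=cv2.imread("pics/s_e.png")
for i in(old,im): print(lidang.clampest(i,np.arange(-.1,.2,.01))[:3],lidang.lidest(i,np.arange(-.08,.2,.005))[:3])
# lid vs. deck-relative shift between the two pictures
b=(slice(125,228),slice(275,360));d=np.abs(im[b].astype(int)-old[b]).max(2);print("max diff",d.max(),"n>40",(d>40).sum())
# lid thickness gap at the free -y corner: edge heights of closed-lid model z=10.5 vs deck z=0 along the side
for z0 in(0,10.5,18.5): print(z0,proj("scene",N(J,[[-57,-86,z0]])).round(1))
# bystanders: difference with first picture outside jig/arm
a=cv2.imread("pics/s_raw.png");m=np.abs(cv2.GaussianBlur(a,(0,0),1.2).astype(int)-cv2.GaussianBlur(im,(0,0),1.2)).max(2)
for n,(x,y) in dict(driver=(258,258),lens=(180,289),temple=(210,325),spray=(374,262),glue=(348,312),cup=(326,133),vblock=(101,333)).items(): print(n,m[y-12:y+12,x-12:x+12].mean().round(1))
E
```

```text
t 26.2 tcp nest [-194.7  -69.5  284.7] F nest [-0.6 -0.1 -0.1] M nest [ 0.1   1.62 -0.08] w 0.2 rot err [ 0.4  -0.09  0.25]
[(np.float64(-0.06), 63.0), (np.float64(-0.05), 62.79999923706055), (np.float64(-0.07), 62.5)] [(np.float64(-0.04), np.float32(63.4)), (np.float64(-0.03), np.float32(63.4)), (np.float64(-0.04), np.float32(63.4))]
[(np.float64(-0.06), 62.70000076293945), (np.float64(-0.05), 62.5), (np.float64(-0.07), 62.20000076293945)] [(np.float64(-0.04), np.float32(63.2)), (np.float64(-0.03), np.float32(63.2)), (np.float64(-0.04), np.float32(63.2))]
max diff 24 n>40 0
0 [[324.8 213.8]]
10.5 [[323.6 212.2]]
18.5 [[322.6 210.9]]
driver 8.0
lens 32.4
temple 54.8
spray 8.6
glue 8.8
cup 32.8
vblock 22.0
```

```bash
python3 -c "
from plant import r
s=r.get_state();print(s['time_s'],s['qd'].round(2),r.close_job())"
```

```text
the job is handed in; nothing more can be done
26.35 [ 1.57 -0.3  -0.36  0.    0.02 -0.01] None
```

The spectacle front is in the nest, the lid is shut on it and the strap clamp is pressed down over the lid. I handed the job in at about 26 s of the 72 s; it reports no verdict.

- **Front:** I gripped it at the nose piece and lowered it with the tool square to the deck. It met the deck at about 17 N with nothing felt on the way down. After release, the pictures showed it flat between the fences with the bridge over the nose block and the brow uphill.
- **Lid:** I folded it down by its tab until I felt the plungers, with the clamp still standing open. From the images it rested at about 0.12 rad.
- **Clamp:** I swung it over and pressed in small steps. I then backed off, looked, and pressed again to about 18 N, below the 30 N that would crush the foot. The second press was stiff (about 12 N per mm). The pictures before and after it were identical, so I take the lid to be home and staying shut. The arm was clear of everything at hand-in.

Some checks did not agree:
- **Jig height:** the deck and strap contacts came lower than my camera fit of the jig, by about 1.5 mm at the deck and about 5 mm at the strap. The image angles read slightly below zero (lid -0.04, clamp -0.06). I judged "fully shut" by feel and by nothing moving, not by a reading good to 0.02 rad.
- **Pressing force:** it was only about 5 N for most of the travel, against the 10 N the task gave, and rose to 11.5 N only at the end.
- **Bystanders:** the driver, spray can and glue looked unchanged. The comparison for the lens, temple, cup and steel block was inconclusive, most likely because of shadows, the arm in view and the lid no longer hiding the cup. I felt no contact away from the front, lid and clamp.

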